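Tip the grinding balls out of the hinged-lid box

ROBOT

A 6-joint arm with a two-finger parallel gripper is mounted at the origin on the work surface. World frame = base frame: x ahead of the robot, y to its left, z up, the work surface at z = 0. Lengths are in mm, angles in rad, forces in N, time in s.
With the tool pointing down it reaches from about 275 to 875 mm from the base axis. Payload 12.5 kg.
Tool frame: the origin (TCP) lies at the very end of the fingers, on their centre line; the grasp point (between the pads) lies 19 mm behind it; z points along the fingers, y is the direction in which the jaws open and shut (so a half turn about z gives the same grasp; the last joint's range is limited). The gripper opens to 85 mm and grips with 20 to 120 N. Pads are 22 mm wide; open, the fingers measure 114 mm over their backs; the gripper's body (76 mm by 85 mm) begins 54 mm behind the grasp point. The pads swing forward as they close: fully open they stand 13 mm farther back than shut.
Start: joints at [1.188, 0.351, 1.652, -0, 1.139, -0.085], TCP at [161.348, 525.786, 231.29] pointing down, gripper open.
Joint ranges: [-2.75, 2.75], [-0.79, 2.1], [0.01, 2.65], [-1.57, 4.71], [0.07, 3.14], [-2.87, 2.87]. Speed limits (rad/s): [2.22, 2.22, 2.79, 3.14, 3.14, 3.14].

INTERFACE

Orientations are given as a unit quaternion [x, y, z, w].
In Python, from bench import robot gives the robot as it stands. The module is installed in compiled form; this text tells all that it offers.
- The arm moves only by the tool apply_moves, never from a script. Its arguments are lists of equal length, an entry for each row: "claw": the closure, from -1 (fully open) to 1 (shut), so that 0 is half open; "linear": the shift along the tool's x, y, z in cm, a list of three; "spin": the turn about the tool's z in degrees. A call has 1 to 5 rows; each row shifts and turns the pose as measured when the row begins, along the tool's axes as they then stand; what a row does not reach is not made up. A row lasts 1/10 s, in which the tool goes at most 50 mm and 8.59 degrees, less where a joint would pass 70% of its speed; a pose out of reach is approached as far as the arm can. A call is refused whole if a number of a shift passes 5 or a number of a turn 8.59, either way. A call with a gripper value outside its range is refused whole. The fingers move at their own pace and stop on an object; "grip_force" is the grip in N (left out, the last holds). Time passes only in rows, so rows that do not move let the fingers close. It gives the time, the measured TCP pose, the force and the opening at its end, in the units of the state.
- robot.get_state(): the state, without advancing time (a new reading comes with each control period).
- robot.capture(name): name is "side" or "top"; returns (picture, depth): 384x512x3 uint8, blue, green, red; 384x512 float32, mm along the optical axis (not along the pixel's ray), 0 where there is no reading.
- robot.camera_info(name): a dict with "fx", "fy", "cx", "cy" (pixels), "extrinsics" (4x4, takes a point from world to camera coordinates). Camera axes: x right, y up, looking along -z (the intrinsics and any distortion apply to the point x, -y, -z); pixel columns grow to the right and rows downward; lengths in mm; the calibration is good to about 2 mm. A picture is of the moment at which its call begins. camera_info takes no time and is no camera call.
- robot.hand_in(): hands the job in, once; it reports no verdict.
The state is a dict: "time": time; "joints": joint angles; "joint_velocities": joint speeds; "tau": joint torques, N m; "position": TCP position; "eef_rot": TCP orientation; "wrist_force": force on the tool from outside, world axes, zero at the start; "torque": the same for the moment, N m; "width": opening from 0.0 (shut) to 1.0 (fully open).
Only numpy, scipy, OpenCV 4.12 (cv2) and the standard library are available. Lean on these libraries where they do the work, as an engineer would, in place of code of your own. Each camera call takes 0.05 s, during which the arm holds its last target.

TASK

Swing the clear lid of the white sample box fully back, past its catch, so that it stays open by itself. Only then pick the box up and tip all three grinding balls out over its lip into the steel tray, from low above the tray so that they do not chip. Stand the empty box upright on its grey mat again with the lid still back, let go, and leave the other things on the bench where they are.

Things in the scene. Friction and masses are not known exactly. Their poses are not given: they have to be found in the camera images.
- box: White plastic sample box, loose, about 0.6 kg with lid, 140 mm long (its x) x 54 wide (y) x 55 high, walls 4; origin at the centre of its underside, z up. Lid hinge along the top of the +x end, pouring lip at the -x end. Its plain parallel long sides can be gripped across the 54 mm. It stands lengthwise on the mat, roughly crosswise to the robot's forward direction.
- box_lip (a point): Middle of the pouring lip: box frame (-70, 0, 42) mm. Inside, the floor is flat for 45 mm at the hinge end, then a chute rises at 22 degrees up to the lip: balls roll out when the box is tilted lip-down by well over that (40 degrees empties it).
- box_hinge (a point): Middle of the lid's hinge axis: box frame (70, 0, 57.5) mm; the axis runs along the box's y.
- lid (a joint): Lid angle: 0 closed (flat on the box), grows as the bar end swings up and back over the hinge; stop at 2.2 rad. A sprung over-centre catch has its crest at 1.76 rad: let go short of that, the lid falls shut; past it, it goes to the stop and stays there even with the box tilted 45 degrees lip-down. About 1 N at the bar moves it.
- lid_bar (a point): Centre of the lid's grip bar, 170 mm from the hinge axis; closed, 57.5 mm above the box's underside and 30 mm beyond the lip. Grey cylinder along the box's y, 16 mm thick, 32 mm long, flat ends, on a 16 mm wide neck; free space past its ends and below it. Pinched by its two ends it turns between the fingers. The lid is a clear plate 140 x 54 x 3 mm, 60 g.
- mat: Grey mat fixed on the bench, 180 mm (its x) x 110 mm (its y), 3 mm thick, on which the box stands; origin at the centre of its underside.
- tray: Square open steel tray fixed on the bench, 130 x 130 mm, 45 mm high, walls 4 mm, with nothing in it; origin at the centre of its underside.
- ball0_center (a point): Glazed white grinding ball, 20 mm across, 25 g, rolls freely; this point is its centre. Three alike lie in the box at its hinge end.
- ball1_center (a point): Glazed white grinding ball, 20 mm across, 25 g, rolls freely; this point is its centre. Three alike lie in the box at its hinge end.
- ball2_center (a point): Glazed white grinding ball, 20 mm across, 25 g, rolls freely; this point is its centre. Three alike lie in the box at its hinge end.
- amber_bottle: Bystander, loose: brown bottle with a blue cap, 86 mm across, 170 mm high; origin at the centre of its underside.
- white_bottle: Bystander, loose: white bottle, 64 mm across, 130 mm high; origin at the centre of its underside.
- beaker: Bystander, loose: clear beaker, 70 mm across, 90 mm high; origin at the centre of its underside.
- tube_rack: Bystander, loose: low blue tube rack 85 (x) x 190 (y) x 30 mm high, with tubes up to 42 mm; origin at the centre of its underside.
- tip_rack: Bystander, loose: clear box of pipette tips 89 (x) x 124 (y) x 63 mm high; origin at the centre of its underside.
There are look-alikes about, which are no part of the job. What is shaped like the box but turquoise is not meant. Leave any orange look-alike of the tray alone.

How it is judged:
By the outcome, as a careful person would: the job done as asked, in the order asked, and still so for the second after the job is handed in, with the robot touching nothing.
It also fails if it takes over 70 s, if anything falls off the work surface, if the arm or the gripper's body presses on something with over 40 N, if the wrist force passes 120 N, or if a joint passes its speed limit or range.

## Working session

There is one attempt and no reset: what is moved stays moved. The work goes in short steps, Python scripts to look and compute and a tool call to move; the robot and the scene stay as the last step left them, time stands still between calls to the robot, and variables do not carry over. Pictures are saved under pics/ and viewed, and the job is handed in when it is done.

Besides the shell and the picture viewer there is one more tool, called after "Call:" as name(argument=value, ...) on one line, values as JSON. apply_moves: Moves the arm, as the interface text tells. Its arguments: {"type":"object","properties":{"claw":{"type":"array"},"linear":{"type":"array"},"spin":{"type":"array"},"grip_force":{"type":"number"}},"required":["claw","linear","spin"]}

```bash
mkdir -p pics
cat > h.py <<'E'
import numpy as np, cv2, pickle
from bench import robot
from scipy.spatial.transform import Rotation as R
def snap(name,tag):
    im,d=robot.capture(name); cv2.imwrite(f'pics/{tag}.png',im); np.save(f'pics/{tag}.npy',d); return im,d
def info(name):
    c=robot.camera_info(name); return c
def world(name,u,v,depth):
    c=info(name); x=(u-c['cx'])/c['fx']*depth; y=(v-c['cy'])/c['fy']*depth
    return (np.linalg.inv(np.array(c['extrinsics']))@np.array([x,-y,-depth,1]))[:3]
def at_z(name,u,v,z):
    a=world(name,u,v,100.);b=world(name,u,v,1000.); t=(z-a[2])/(b[2]-a[2]); return a+t*(b-a)
def proj(name,p):
    c=info(name); q=np.array(c['extrinsics'])@np.append(p,1); return np.array([c['cx']+c['fx']*q[0]/-q[2], c['cy']+c['fy']*-q[1]/-q[2]])
def crop(tag,out,u0,v0,u1,v1,s):
    im=cv2.imread(f'pics/{tag}.png')[v0:v1,u0:u1]; cv2.imwrite(f'pics/{out}.png',cv2.resize(im,None,fx=s,fy=s,interpolation=cv2.INTER_CUBIC))
E
python3 - <<'E'
from h import *
s=robot.get_state(); print(s)
for n in('top','side'):
    print(info(n)); snap(n,n+'0')
E
```

```text
{'time': 0.0, 'joints': array([ 1.18839289e+00,  3.51182062e-01,  1.65241269e+00,  1.21943552e-05,
        1.13909933e+00, -8.46060390e-02]), 'joint_velocities': array([-0.00125138, -0.00053997,  0.00059516,  0.0006922 ,  0.00078634,
       -0.00149748]), 'tau': array([ 1.62209362e-03, -5.06097293e+01, -2.91407776e+01,  4.54406143e-05,
        4.44045203e-03, -7.43719966e-06]), 'position': array([161.23325111, 525.49820683, 230.79242667]), 'eef_rot': array([ 1.48351611e-01,  9.88934526e-01, -5.34487261e-04, -1.32815050e-04]), 'wrist_force': array([-0.0090653 , -0.0924815 ,  0.68419343]), 'torque': array([-0.05522842, -0.04164742, -0.01601515]), 'width': 0.9957414199785792}
{'fx': 379.42662122443335, 'fy': 379.42662122443335, 'cx': 260.5643199715931, 'cy': 190.3256206083538, 'extrinsics': array([[ 2.93666713e-02, -9.99546703e-01, -6.63223351e-03,
         1.00856643e+01],
       [ 9.96346398e-01,  2.87390176e-02,  8.04234068e-02,
        -5.61225485e+02],
       [-8.01963473e-02, -8.96976972e-03,  9.96738727e-01,
        -1.01718240e+03],
       [ 0.00000000e+00,  0.00000000e+00,  0.00000000e+00,
         1.00000000e+00]])}
{'fx': 418.0373738380089, 'fy': 418.0373738380089, 'cx': 262.00013903821025, 'cy': 196.90171594065762, 'extrinsics': array([[ 9.47734599e-01, -3.18808744e-01,  1.26536527e-02,
        -5.23805337e+02],
       [ 2.24170566e-01,  6.93573011e-01,  6.84619629e-01,
        -1.92322868e+02],
       [-2.27038956e-01, -6.46001133e-01,  7.28790676e-01,
        -1.16931549e+03],
       [ 0.00000000e+00,  0.00000000e+00,  0.00000000e+00,
         1.00000000e+00]])}
```

View pics/top0.png

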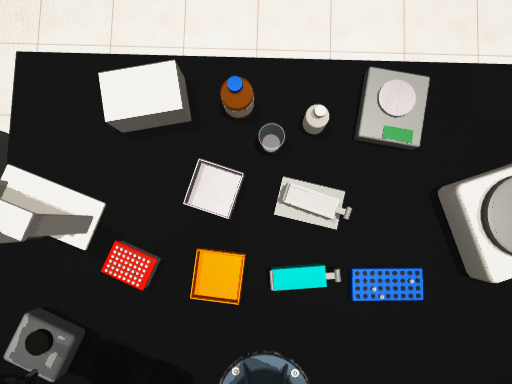

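View pics/side0.png

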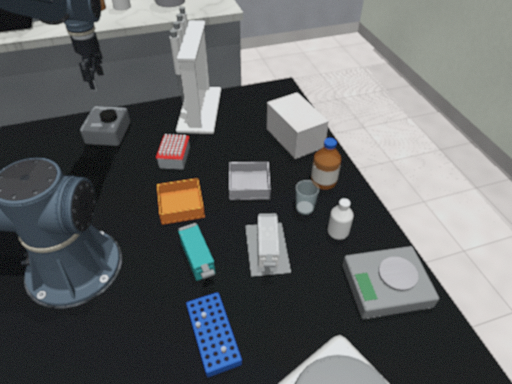

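Run:
```python
from h import *
crop('top0','c1',255,160,375,250,6)
crop('top0','c2',165,140,265,225,6)
crop('side0','c3',215,150,315,290,5)
```

```text
(no output)
```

View pics/c1.png

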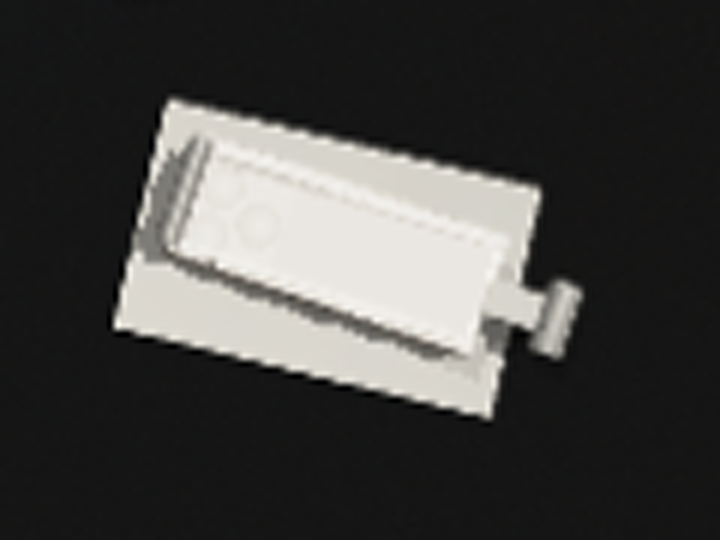

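View pics/c2.png

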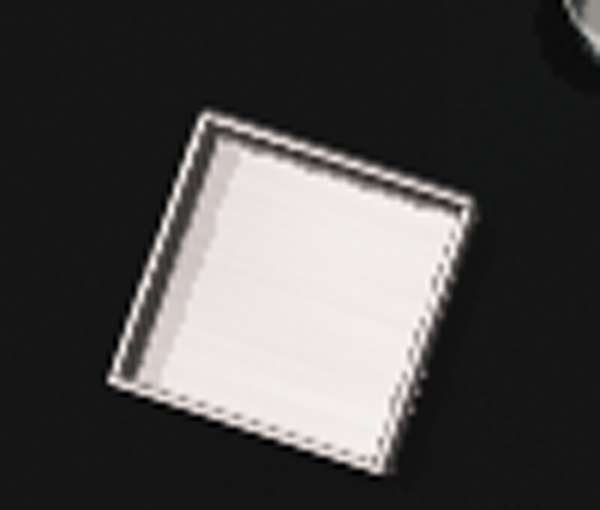

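View pics/c3.png

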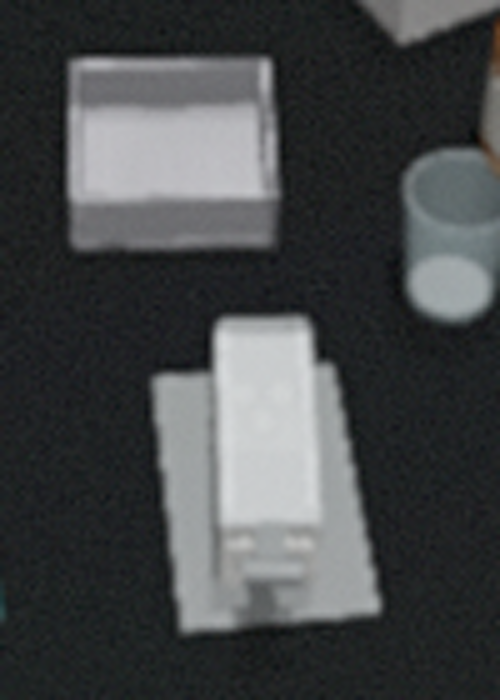

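```bash
cat >> h.py <<'E'
def cz(name,u,v,u0,v0,s,z): return at_z(name,u0+(u+.5)/s-.5,v0+(v+.5)/s-.5,z)
E
python3 - <<'E'
from h import *
np.set_printoptions(precision=1,suppress=True)
d=np.load('pics/top0.npy')
f=lambda u,v,z: cz('top',u,v,255,160,6,z)
bar=np.array([f(574,285,63),f(548,355,63)]);print('bar ends',bar,np.linalg.norm(bar[0]-bar[1]),bar.mean(0))
lid=np.array([f(205,137,59),f(508,238,59),f(475,357,59),f(170,253,59)])
print('lid',lid,[np.linalg.norm(lid[i]-lid[(i+1)%4]) for i in range(4)])
c=lid.mean(0); ax=(lid[0]+lid[3]-lid[1]-lid[2]);print('c',c,'yaw',np.degrees(np.arctan2(ax[1],ax[0])))
ax=c-bar.mean(0);print('yaw c-bar',np.degrees(np.arctan2(ax[1],ax[0])),np.linalg.norm(ax))
mat=np.array([f(168,98,3),f(541,187,3),f(492,416,3),f(115,328,3)]);ax=mat[0]-mat[1]
print('mat',mat.mean(0),np.degrees(np.arctan2(ax[1],ax[0])),[np.linalg.norm(mat[i]-mat[(i+1)%4]) for i in range(4)])
g=lambda u,v,z: cz('top',u,v,165,140,6,z)
t=np.array([g(203,110,45),g(475,203,45),g(385,473,45),g(108,382,45)]);ax=t[0]-t[1]+t[3]-t[2]
print('tray',t,t.mean(0),np.degrees(np.arctan2(ax[1],ax[0])),[np.linalg.norm(t[i]-t[(i+1)%4]) for i in range(4)])
# depth checks
for u,v in ((348,213),(346,216),(312,202),(292,197),(330,215)): print(u,v,d[v,u], world('top',u,v,d[v,u]))
# side view bar top
h=lambda u,v,z: cz('side',u,v,215,150,5,z)
print('side bar', h(248,570,63),h(305,570,63))
print(np.array([h(153,378,3),h(335,365,3),h(383,610,3),h(180,632,3)]).mean(0))
print('tray side',np.array([h(68,60,45),h(272,60,45),h(278,200,45),h(70,202,45)]).mean(0))
for n,(u,v) in dict(amber=(236,84),beaker=(270,131),white=(319,111)).items(): print(n,world('top',u,v,d[v,u]))
E
```

```text
bar ends [[ 520.2 -210.2   63. ]
 [ 489.4 -199.2   63. ]] 32.72129152870885 [ 504.8 -204.7   63. ]
lid [[ 580.9  -47.9   59. ]
 [ 540.2 -181.9   59. ]
 [ 487.6 -168.2   59. ]
 [ 529.3  -33.7   59. ]] [np.float64(140.0896178400408), np.float64(54.3207967072914), np.float64(140.75397888549543), np.float64(53.568134135805174)]
c [ 534.5 -107.9   59. ] yaw 72.9364288940997
yaw c-bar 72.9283160297692 101.27582856271158
mat [ 532.6 -110.2    3. ] 78.11868936491216 [np.float64(178.03291512908055), np.float64(108.67597869845883), np.float64(178.3141592700193), np.float64(110.01593273537276)]
tray [[641.9 196.7  45. ]
 [603.2  72.8  45. ]
 [481.3 108.8  45. ]
 [518.2 233.9  45. ]] [561.2 153.1  45. ] 73.13015450386621 [np.float64(129.80394073750966), np.float64(127.12408132507714), np.float64(130.414388396781), np.float64(129.20253101908358)]
348 213 986.84454 [ 504.4 -203.1   69.2]
346 216 986.7749 [ 496.4 -198.1   68.7]
312 202 997.3595 [ 530.7 -110.    61.6]
292 197 1002.1655 [542.5 -57.4  58.2]
330 215 998.712 [ 498.1 -158.5   57.2]
side bar [ 491.3 -198.3   63. ] [ 520.  -207.7   63. ]
[ 531.1 -110.     3. ]
tray side [559.2 154.   45. ]
amber [803.3  91.6 171. ]
beaker [724.7   5.2  30.4]
white [ 755.  -114.6  129.6]
```

```bash
cat >> h.py <<'E'
def yaw(s=None):
    s=s or robot.get_state(); m=R.from_quat(s['eef_rot']).as_matrix(); return np.degrees(np.arctan2(m[1,0],m[0,0])), np.degrees(np.arccos(-m[2,2]))
def plan(target,tyaw,n=5,vmax=48,show=True):
    s=robot.get_state(); p=np.array(s['position']); m=R.from_quat(s['eef_rot'])
    rows=[];sp=[]
    for i in range(n):
        M=m.as_matrix(); d=np.array(target)-p; L=np.linalg.norm(d)
        y=np.degrees(np.arctan2(M[1,0],M[0,0])); e=-((tyaw-y+180)%360-180)
        if L>vmax: d=d*vmax/L
        t=np.round(M.T@d/10,2); a=round(float(np.clip(e,-8.5,8.5)),1)
        rows.append(t.tolist()); sp.append(a)
        p=p+M@t*10; m=m*R.from_euler('z',a,degrees=True)
    print('t',round(s['time'],2),'pos',np.round(s['position'],1),'yaw,tilt',np.round(yaw(s),2),'F',np.round(s['wrist_force'],1),'T',np.round(s['torque'],2),'w',round(s['width'],3),'j',np.round(s['joints'],2))
    print('linear',rows,'spin',sp)
E
python3 - <<'E'
from h import *
plan([505,-203.7,140],72.9)
E
```

```text
t 0.1 pos [161.2 525.5 230.8] yaw,tilt [1.6294e+02 6.0000e-02] F [ 0.6  0.  -0.8] T [ 0.    0.01 -0.02] w 0.999 j [ 1.19  0.35  1.65  0.    1.14 -0.08]
linear [[-3.21, -3.53, 0.54], [-3.7, -3.01, 0.54], [-4.1, -2.43, 0.54], [-4.42, -1.8, 0.54], [-4.63, -1.13, 0.54]] spin [8.5, 8.5, 8.5, 8.5, 8.5]
```

Call:
apply_moves(claw=[-1, -1, -1, -1, -1], linear=[[-3.2, -3.5, 0], [-3.7, -3.0, 0], [-4.1, -2.4, 0], [-4.4, -1.8, 0], [-4.6, -1.1, 0]], spin=[8.5, 8.5, 8.5, 8.5, 8.5])

```text
time: 0.6
position: [262.2, 306.5, 228.9]
eef_rot: [0.5, 0.866, -0.001, -0.0]
wrist_force: [1.4, 0.5, 0.2]
width: 1.0
```

```bash
python3 -c "
from h import *
plan([505,-203.7,200],72.9)"
```

```text
t 0.6 pos [262.2 306.5 228.9] yaw,tilt [119.94   0.15] F [1.4 0.5 0.2] T [ 0.   -0.06 -0.03] w 1.0 j [ 0.75  0.08  2.   -0.    1.06  0.23]
linear [[-4.78, -0.37, 0.25], [-4.78, 0.34, 0.25], [-4.68, 1.04, 0.25], [-4.48, 1.72, 0.25], [-4.17, 2.36, 0.25]] spin [8.5, 8.5, 8.5, 8.5, 8.5]
```

Call:
apply_moves(claw=[-1, -1, -1, -1, -1], linear=[[-4.8, -0.4, 0.2], [-4.8, 0.3, 0.2], [-4.7, 1.0, 0.2], [-4.5, 1.7, 0.2], [-4.2, 2.4, 0.2]], spin=[8.5, 8.5, 8.5, 8.5, 8.5])

```text
time: 1.1
position: [365.1, 79.2, 219.3]
eef_rot: [0.783, 0.622, -0.0, 0.001]
wrist_force: [1.7, 1.5, -0.2]
width: 1.0
```

```bash
python3 -c "
from h import *
plan([505,-203.7,160],72.9)"
```

```text
t 1.1 pos [365.1  79.2 219.3] yaw,tilt [76.94  0.08] F [ 1.7  1.5 -0.2] T [-0.01 -0.04 -0.01] w 1.0 j [ 0.09  0.04  2.08 -0.    1.03  0.32]
linear [[-3.65, 2.99, 0.89], [-3.43, 3.24, 0.89], [-3.43, 3.24, 0.89], [-3.43, 3.24, 0.9], [-3.43, 3.24, 0.89]] spin [4.0, 0.0, 0.0, 0.0, 0.0]
```

Call:
apply_moves(claw=[-1, -1, -1, -1, -1], linear=[[-3.6, 3.0, 0.6], [-3.4, 3.2, 0.6], [-3.4, 3.2, 0.6], [-3.4, 3.2, 0.6], [-3.4, 3.2, 0.6]], spin=[4, 0, 0, 0, 0])

```text
time: 1.6
position: [469.2, -141.8, 188.9]
eef_rot: [0.808, 0.59, 0.001, 0.001]
wrist_force: [1.2, 0.4, 0.7]
width: 0.998
```

```bash
python3 -c "
from h import *
plan([505,-203.7,120],72.9)"
```

```text
t 1.6 pos [ 469.2 -141.8  188.9] yaw,tilt [72.29  0.13] F [1.2 0.4 0.7] T [ 0.03 -0.02 -0.02] w 0.998 j [-0.39  0.29  1.85 -0.    1.   -0.08]
linear [[-2.32, 2.55, 3.34], [-2.35, 2.53, 3.33], [-0.16, 0.18, 0.24], [-0.0, -0.0, -0.0], [-0.0, -0.0, -0.0]] spin [-0.6, -0.0, -0.0, -0.0, -0.0]
```

Call:
apply_moves(claw=[-0.6, -0.6, -0.6, -0.6, -0.6], linear=[[-2.3, 2.55, 2.3], [-2.3, 2.5, 2.3], [-0.2, 0.2, 2.0], [0, 0, 0], [0, 0, 0]], spin=[-0.6, 0, 0, 0, 0])

```text
time: 2.1
position: [506.9, -211.6, 119.1]
eef_rot: [0.806, 0.592, 0.0, 0.001]
wrist_force: [0.2, -0.6, 0.3]
width: 0.8
```

```bash
python3 -c "
from h import *
plan([505,-203.7,41.5],72.9)
snap('top','t1');snap('side','s1');crop('top','a',0,0,9,9,1) if 0 else None
crop('side','x',0,0,1,1,1) if 0 else None
crop('t1','t1c',275,150,435,270,5)"
```

```text
t 2.1 pos [ 506.9 -211.6  119.1] yaw,tilt [72.57  0.1 ] F [ 0.2 -0.6  0.3] T [0.03 0.04 0.04] w 0.8 j [-0.48  0.49  1.75 -0.    0.9  -0.18]
linear [[0.43, -0.26, 4.77], [0.27, -0.17, 2.99], [0.0, 0.0, -0.0], [0.0, 0.0, -0.0], [0.0, 0.0, -0.0]] spin [-0.3, -0.0, -0.0, -0.0, -0.0]
```

View pics/t1c.png

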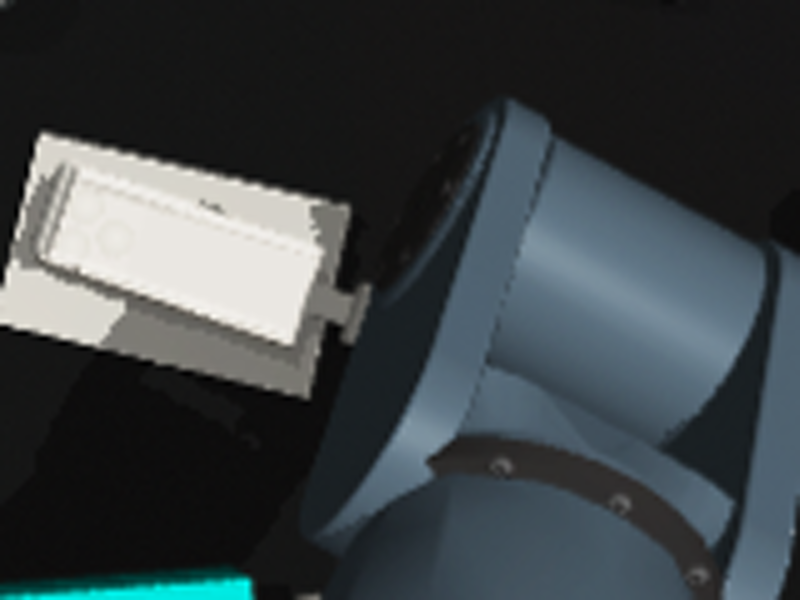

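View pics/s1.png

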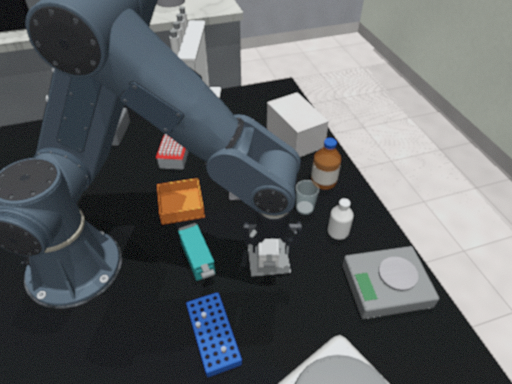

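Run:
```python
from h import *
np.set_printoptions(precision=0,suppress=True)
P=[]
for n,t in (('top','t1'),('side','s1')):
    d=np.load(f'pics/{t}.npy'); c=info(n); v,u=np.mgrid[0:384,0:512]
    cam=np.stack([(u-c['cx'])/c['fx']*d,-(v-c['cy'])/c['fy']*d,-d,np.ones_like(d)],-1)[d>0]
    P.append((cam@np.linalg.inv(np.array(c['extrinsics'])).T)[:,:3])
P=np.concatenate(P); 
p=np.array([506.9,-211.6]); j1=-.48
r=np.array([np.cos(j1),np.sin(j1)]); l=np.array([-r[1],r[0]])
q=P[:,:2]-p; a=q@r; b=q@l
for z0 in range(130,600,30):
    m=(P[:,2]>z0)&(P[:,2]<z0+30)&(abs(a)<250)&(abs(b)<250)
    if m.sum()>5: print(z0-119, m.sum(),'radial',np.percentile(a[m],[1,99]),'left',np.percentile(b[m],[1,99]))
np.save('pics/cloud.npy',np.c_[a,b,P[:,2]-119])
```

```text
11 558 radial [-44. 217.] left [-250.  211.]
41 208 radial [-62.  63.] left [-23.  18.]
71 325 radial [-65.  65.] left [-23.   9.]
101 307 radial [-69.  65.] left [-26.  21.]
131 263 radial [-38.  35.] left [-37.  -5.]
161 243 radial [-35.  34.] left [-38.  -6.]
191 32 radial [-19.  27.] left [-60. -27.]
221 302 radial [-48.  37.] left [-67.  67.]
251 947 radial [-80.  45.] left [-68.  67.]
281 5035 radial [-103.   39.] left [-65.  66.]
311 2199 radial [-125.   14.] left [-62.  62.]
341 2828 radial [-150.  -26.] left [-62.  62.]
371 3027 radial [-182.  -62.] left [-60.  60.]
401 2977 radial [-207.  -89.] left [-63.  64.]
431 3961 radial [-240. -118.] left [-64.  64.]
461 4860 radial [-246. -147.] left [-64.  65.]
```

Call:
apply_moves(claw=[-0.6, -0.6, -0.6, -0.4], linear=[[0.7, -0.4, 3.0], [0, 0, 2.8], [0, 0, 2.0], [0, 0, 0]], spin=[-0.3, 0, 0, 0])

```text
time: 2.6
position: [508.0, -202.1, 45.4]
eef_rot: [0.803, 0.596, 0.003, 0.005]
wrist_force: [-0.0, 0.3, 0.6]
width: 0.701
```

```bash
python3 -c "
from h import *
plan([505,-203.7,41.5],72.9,2)
snap('side','s2');crop('s2','s2c',220,190,320,290,6)"
```

```text
t 2.6 pos [ 508.  -202.1   45.4] yaw,tilt [73.11  0.69] F [-0.   0.3  0.6] T [-0.   -0.02  0.02] w 0.701 j [-0.46  0.6   1.8  -0.    0.73 -0.17]
linear [[-0.24, -0.25, 0.39], [0.0, 0.0, 0.0]] spin [0.2, 0.0]
```

View pics/s2c.png

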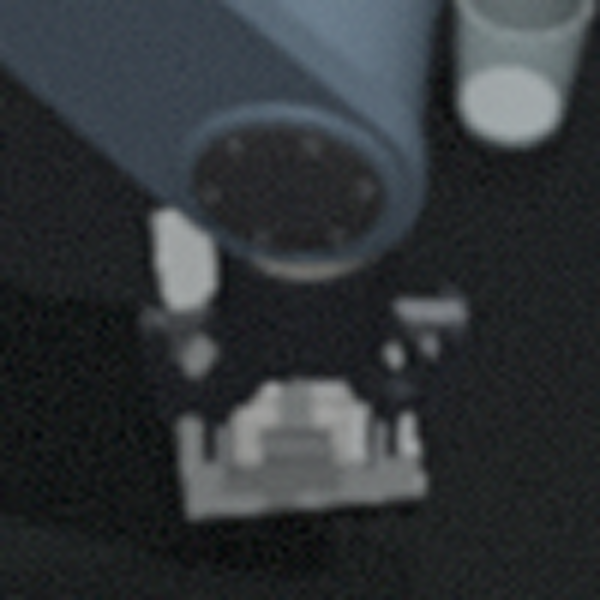

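Call:
apply_moves(claw=[-0.4, 0.6, 0.6, 0.6, 0.6], linear=[[-0.2, -0.3, 0.4], [0, 0, 0], [0, 0, 0], [0, 0, 0], [0, 0, 0]], spin=[0, 0, 0, 0, 0], grip_force=20)

```text
time: 3.15
position: [506.9, -204.1, 47.4]
eef_rot: [0.803, 0.596, 0.004, 0.009]
wrist_force: [0.5, 1.1, -0.7]
width: 0.369
```

```bash
python3 -c "
from h import *
plan([505,-203.7,41.5],72.9,2)
snap('side','s3');crop('s3','s3c',220,190,320,290,6)"
```

```text
t 3.15 pos [ 506.9 -204.1   47.4] yaw,tilt [73.15  1.14] F [ 0.5  1.1 -0.7] T [0.07 0.22 0.08] w 0.369 j [-0.47  0.59  1.8   0.    0.72 -0.17]
linear [[-0.02, -0.2, 0.59], [0.0, -0.0, 0.0]] spin [0.2, 0.0]
```

View pics/s3c.png

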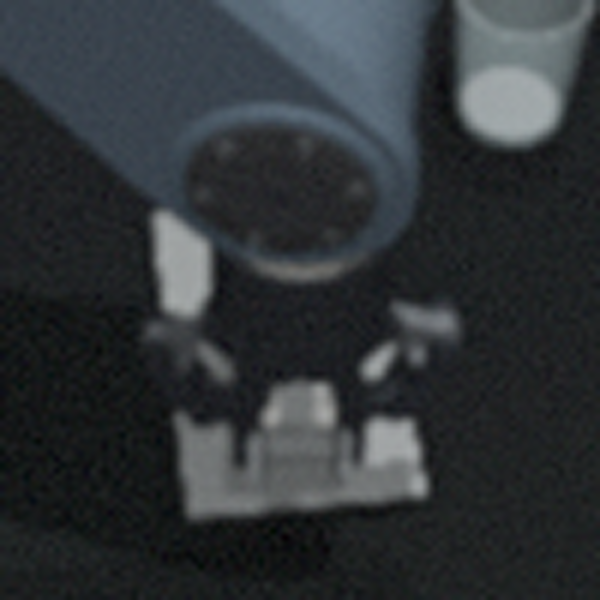

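```bash
cat >> h.py <<'E'
U=np.array([np.cos(np.radians(72.9)),np.sin(np.radians(72.9)),0])
H=np.array([555.,-41,60.5]); OFF=np.array([1.9,-.4,-13.1])
def arc(phis):
    s=robot.get_state(); p=np.array(s['position']); M=R.from_quat(s['eef_rot']).as_matrix()
    q=p-OFF-H; print('t',round(s['time'],2),'phi now',np.arctan2(q[2],-q@U),'rad',np.linalg.norm(q),'perp',q@np.array([U[1],-U[0],0]),'tilt',yaw(s),'F',np.round(s['wrist_force'],1),'T',np.round(s['torque'],2),'w',round(s['width'],3))
    for f in phis:
        t=H+170*(-np.cos(f)*U+np.sin(f)*np.array([0,0,1]))+OFF
        print(f,np.round(M.T@(t-p)/10,2).tolist()); p=t
E
python3 -c "
from h import *
arc([.2,.4,.6,.8])
s=robot.get_state();print(R.from_quat(s['eef_rot']).as_matrix()[:,2])"
```

```text
t 3.2 phi now -2.5118546912858242e-05 rad 170.17478097624908 perp 0.05981382856510251 tilt (np.float64(73.15436339228364), np.float64(1.1427532007293608)) F [-0.8  0.9 -1. ] T [ 0.1   0.21 -0.06] w 0.369
0.2 [0.34, 0.06, -3.38]
0.4 [0.99, 0.07, -3.25]
0.6 [1.62, 0.07, -2.98]
0.8 [2.18, 0.06, -2.6]
[ 0.01778726 -0.00901975 -0.99980111]
```

Call:
apply_moves(claw=[0.6, 0.6, 0.6], linear=[[0.3, 0.05, -3.3], [1.0, 0.05, -3.2], [1.6, 0.05, -3.0]], spin=[0, 0, 0])

```text
time: 3.5
position: [513.1, -175.7, 141.2]
eef_rot: [0.804, 0.595, 0.003, 0.006]
wrist_force: [1.9, 2.8, -3.2]
width: 0.367
```

```bash
python3 -c "
from h import *
arc([.75,.95,1.15,1.35])
snap('side','s4');crop('s4','s4c',200,110,340,290,4)"
```

```text
t 3.5 phi now 0.5860889780370888 rad 169.59751246498607 perp -2.3727765319654917 tilt (np.float64(72.99996954166562), np.float64(0.7147206309940791)) F [ 1.9  2.8 -3.2] T [ 0.18 -0.14 -0.14] w 0.367
0.75 [1.68, 0.27, -2.21]
0.95 [2.54, 0.03, -2.25]
1.15 [2.94, 0.03, -1.7]
1.35 [3.22, 0.02, -1.08]
```

View pics/s4c.png

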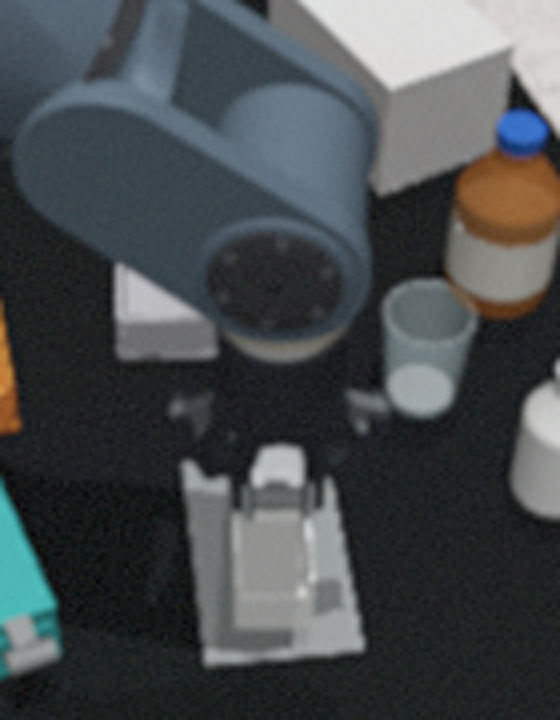

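Call:
apply_moves(claw=[0.6, 0.6, 0.6, 0.6], linear=[[1.7, 0.2, -2.2], [2.5, 0.05, -2.2], [2.9, 0.05, -1.7], [3.2, 0, -1.1]], spin=[0, 0, 0, 0])

```text
time: 3.95
position: [546.6, -74.8, 219.5]
eef_rot: [0.805, 0.594, 0.004, 0.007]
wrist_force: [1.1, -0.1, -5.0]
width: 0.366
```

```bash
python3 -c "
from h import *
arc([1.5,1.7,1.9,2.05])"
```

```text
t 3.95 phi now 1.370142006075561 rad 175.62887011524433 perp -0.03690217814287664 tilt (np.float64(72.86276548245372), np.float64(0.9316087631863323)) F [ 1.1 -0.1 -5. ] T [-0.15  0.12 -0.07] w 0.366
1.5 [2.3, -0.0, 0.25]
1.7 [3.39, -0.0, 0.09]
1.9 [3.31, -0.01, 0.76]
2.05 [2.34, -0.02, 1.0]
```

Call:
apply_moves(claw=[0.6, 0.6, 0.6, 0.6], linear=[[2.3, 0, 0.4], [3.4, 0, 0.3], [3.3, 0, 1.0], [2.3, 0, 1.1]], spin=[0, 0, 0, 0])

```text
time: 4.35
position: [584.4, 37.2, 196.5]
eef_rot: [0.804, 0.594, 0.008, 0.012]
wrist_force: [-1.3, -3.1, -3.2]
width: 0.368
```

```bash
python3 -c "
from h import *
arc([2.05,2.1])
snap('side','s5');crop('s5','s5c',200,110,340,290,4)"
```

```text
t 4.35 phi now 2.0799768921646127 rad 170.77687069583038 perp 3.2169570847370976 tilt (np.float64(72.88112265949141), np.float64(1.5882942970223186)) F [-1.3 -3.1 -3.2] T [-0.46  0.38 -0.05] w 0.368
2.05 [-0.49, -0.32, -0.18]
2.1 [0.74, -0.01, 0.41]
```

View pics/s5c.png

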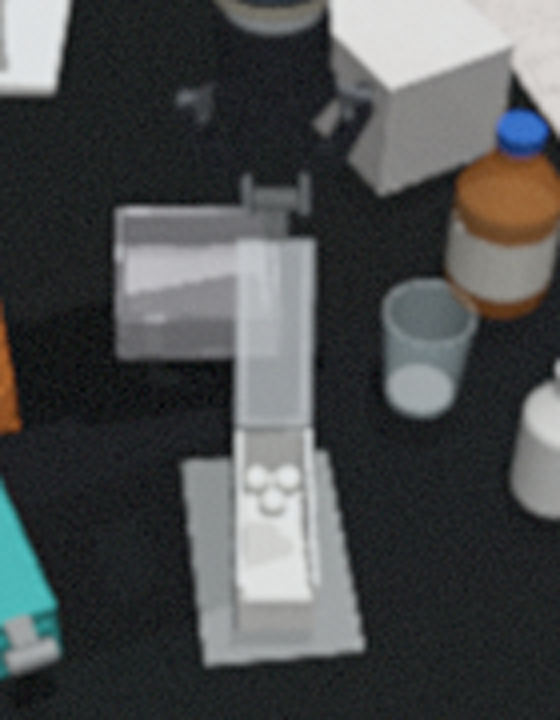

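Call:
apply_moves(claw=[-0.6, -0.6, -0.6, -0.6, -0.6], linear=[[0, 0, 0], [0, 0, 0], [0, 0, -3], [0, 0, -4], [0, 0, -4]], spin=[0, 0, 0, 0, 0])

```text
time: 4.9
position: [579.5, 39.2, 302.2]
eef_rot: [0.804, 0.594, 0.003, 0.008]
wrist_force: [0.0, -0.5, -0.3]
width: 0.794
```

```bash
python3 -c "
from h import *
plan([521,-146,330],72.9)
snap('side','s6');crop('s6','s6c',200,110,340,290,4)
snap('top','t6');crop('t6','t6c',235,140,365,240,6)"
```

```text
t 4.9 pos [579.5  39.2 302.2] yaw,tilt [72.93  0.94] F [ 0.  -0.5 -0.3] T [ 0.    0.   -0.01] w 0.794 j [-0.01  0.34  1.49 -0.01  1.3   0.29]
linear [[-4.75, -0.03, -0.66], [-4.75, -0.03, -0.66], [-4.75, -0.03, -0.66], [-4.75, -0.02, -0.66], [-0.43, -0.0, -0.06]] spin [0.0, 0.0, 0.0, 0.0, 0.0]
```

View pics/s6c.png

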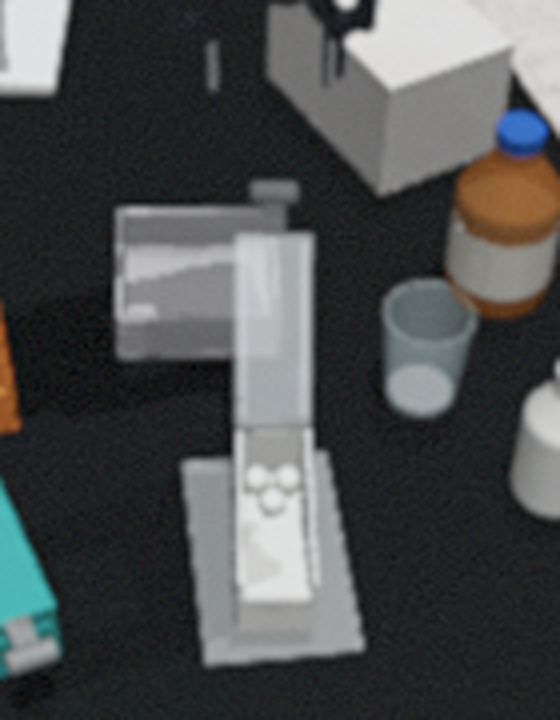

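View pics/t6.png

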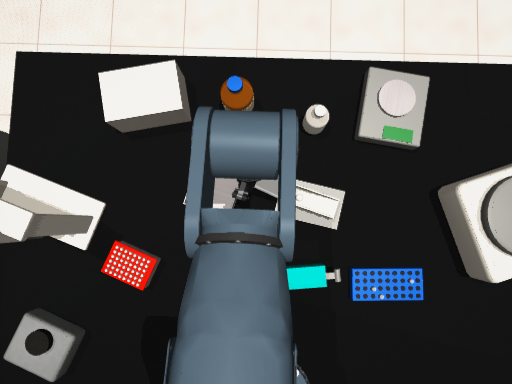

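Call:
apply_moves(claw=[-0.6, -0.6, -0.6, -0.6, -0.6], linear=[[-4.8, 0, 0], [-4.8, 0, 0], [-4.8, 0, 0], [-4.8, 0, 0], [-0.5, 0, 1]], spin=[0, 0, 0, 0, 0])

```text
time: 5.5
position: [521.0, -157.9, 297.8]
eef_rot: [0.804, 0.594, 0.008, 0.013]
wrist_force: [-0.2, -0.5, -0.4]
width: 0.802
```

```bash
python3 -c "
from h import *
plan([522.6,-146.2,140],72.9)
snap('side','s7');crop('s7','s7c',200,110,340,290,4)
snap('top','t7');crop('t7','t7c',235,140,365,240,6)"
```

```text
t 5.5 pos [ 521.  -157.9  297.8] yaw,tilt [72.92  1.75] F [-0.2 -0.5 -0.4] T [-0.   -0.03  0.03] w 0.802 j [-0.38  0.26  1.6   0.    1.24 -0.08]
linear [[0.36, -0.2, 4.78], [0.36, -0.2, 4.78], [0.37, -0.21, 4.78], [0.1, -0.06, 1.43], [0.0, 0.0, -0.0]] spin [0.0, 0.0, 0.0, 0.0, 0.0]
```

View pics/s7c.png

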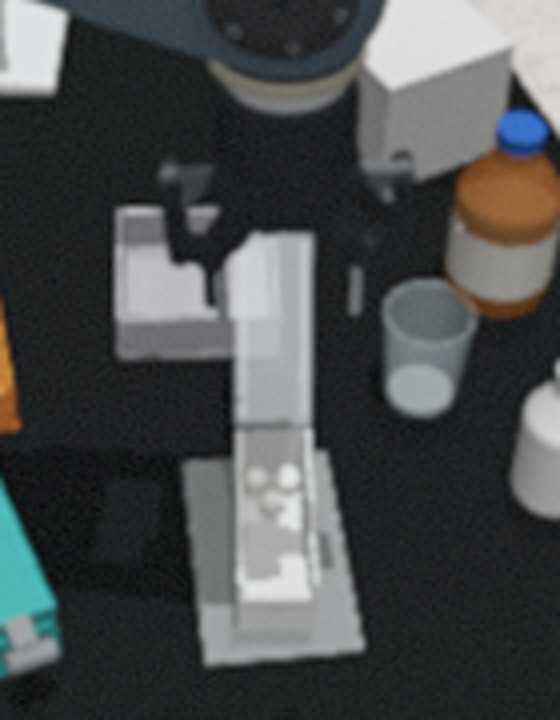

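View pics/t7c.png

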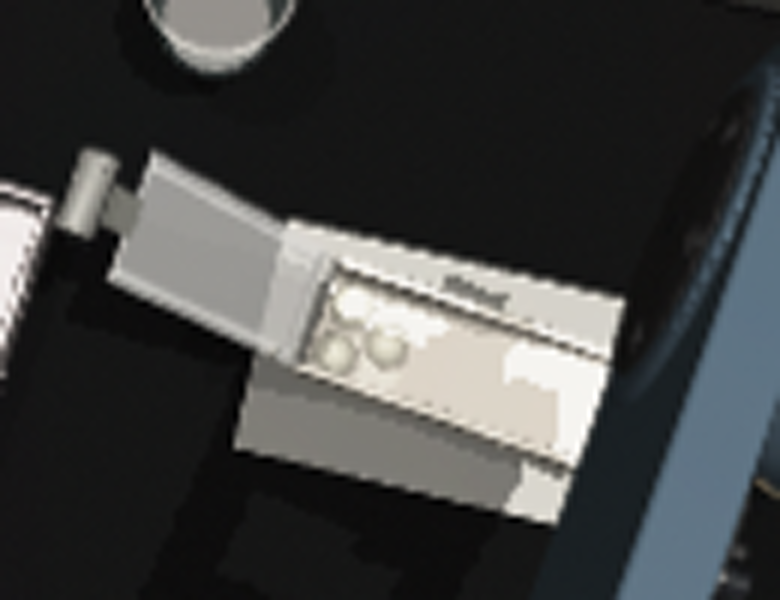

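Call:
apply_moves(claw=[-1, -1, -1, -1], linear=[[0.4, -0.2, 4.5], [0.4, -0.2, 4.5], [0.3, -0.2, 4.0], [0.2, 0, 2.0]], spin=[0, 0, 0, 0])

```text
time: 6.0
position: [525.8, -138.9, 144.3]
eef_rot: [0.803, 0.595, 0.01, 0.014]
wrist_force: [0.6, -0.4, -0.2]
width: 1.0
```

```bash
python3 -c "
from h import *
plan([522.6,-146.2,70],72.9)
s=robot.get_state();print(R.from_quat(s['eef_rot']).as_matrix()[:,2])"
```

```text
t 6.0 pos [ 525.8 -138.9  144.3] yaw,tilt [73.06  1.95] F [ 0.6 -0.4 -0.2] T [ 0.02 -0.04 -0.02] w 1.0 j [-0.34  0.43  1.77  0.    0.9  -0.05]
linear [[-0.51, -0.22, 4.77], [-0.28, -0.13, 2.65], [-0.0, 0.0, 0.0], [-0.0, 0.0, 0.0], [-0.0, 0.0, 0.0]] spin [0.2, -0.0, -0.0, -0.0, -0.0]
[ 0.03252316 -0.00994177 -0.99942154]
```

Call:
apply_moves(claw=[-1, -1, -1, -1], linear=[[-0.5, -0.2, 4.5], [-0.3, -0.1, 4.0], [-0.1, 0, 2.5], [0, 0, 1.0]], spin=[0, 0, 0, 0])

```text
time: 6.4
position: [524.9, -142.5, 18.5]
eef_rot: [0.802, 0.597, 0.01, 0.013]
wrist_force: [0.9, -0.5, -0.1]
width: 1.0
```

```bash
python3 -c "
from h import *
plan([522.6,-146.2,28],72.9)
snap('side','s8');crop('s8','s8c',220,130,340,290,4)"
```

```text
t 6.4 pos [ 524.9 -142.5   18.5] yaw,tilt [73.36  1.85] F [ 0.9 -0.5 -0.1] T [-0.01 -0.01  0.02] w 1.0 j [-0.35  0.64  1.83  0.    0.65 -0.07]
linear [[-0.42, -0.08, -0.96], [0.0, -0.0, 0.0], [0.0, -0.0, 0.0], [0.0, -0.0, 0.0], [0.0, -0.0, 0.0]] spin [0.5, -0.0, -0.0, -0.0, -0.0]
```

View pics/s8c.png

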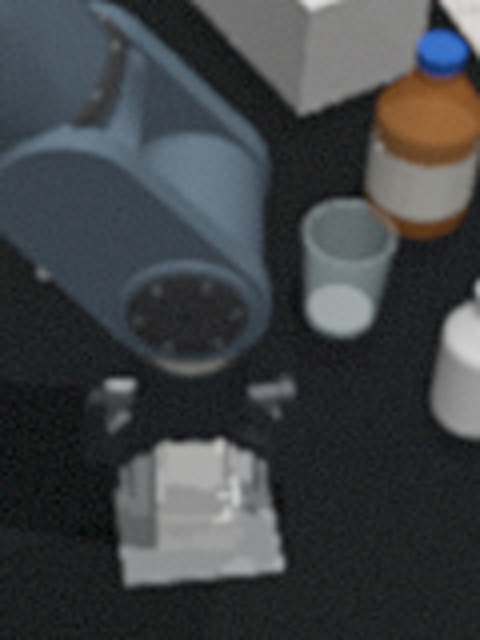

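Call:
apply_moves(claw=[-1, -0.3, 0.4, 0.4, 0.4], linear=[[-0.4, -0.1, -0.9], [0, 0, 0], [0, 0, 0], [0, 0, 0], [0, 0, 0]], spin=[0.4, 0, 0, 0, 0], grip_force=80)

```text
time: 6.95
position: [524.8, -145.7, 32.9]
eef_rot: [0.804, 0.595, 0.012, 0.015]
wrist_force: [-0.3, -0.3, -6.3]
width: 0.62
```

```bash
python3 -c "
from h import *
plan([522.6,-146.2,100],72.9)"
```

```text
t 6.95 pos [ 524.8 -145.7   32.9] yaw,tilt [72.99  2.19] F [-0.3 -0.3 -6.3] T [-0.13  0.12 -0.02] w 0.62 j [-0.36  0.61  1.82  0.01  0.67 -0.07]
linear [[-0.08, 0.04, -4.8], [-0.03, 0.02, -1.91], [0.0, -0.0, -0.0], [0.0, -0.0, -0.0], [0.0, -0.0, -0.0]] spin [0.1, -0.0, -0.0, -0.0, -0.0]
```

Call:
apply_moves(claw=[0.4, 0.4, 0.4], linear=[[0, 0, -1.0], [0, 0, -2.0], [0, 0, -2.0]], spin=[0, 0, 0], grip_force=100)

```text
time: 7.25
position: [520.2, -144.4, 82.4]
eef_rot: [0.804, 0.595, 0.009, 0.012]
wrist_force: [0.9, -0.4, -7.0]
width: 0.608
```

```bash
python3 -c "
from h import *
plan([522.6,-146.2,100],72.9)
snap('side','s9');crop('s9','s9c',200,110,340,290,4)
snap('top','t9');crop('t9','t9c',235,140,365,240,6)"
```

```text
t 7.25 pos [ 520.2 -144.4   82.4] yaw,tilt [73.02  1.74] F [ 0.9 -0.4 -7. ] T [-0.35  0.11 -0.02] w 0.608 j [-0.36  0.52  1.82  0.    0.77 -0.06]
linear [[-0.1, 0.34, -1.75], [-0.0, -0.0, -0.0], [-0.0, -0.0, -0.0], [-0.0, -0.0, -0.0], [-0.0, -0.0, -0.0]] spin [0.1, 0.0, 0.0, 0.0, 0.0]
```

View pics/s9c.png

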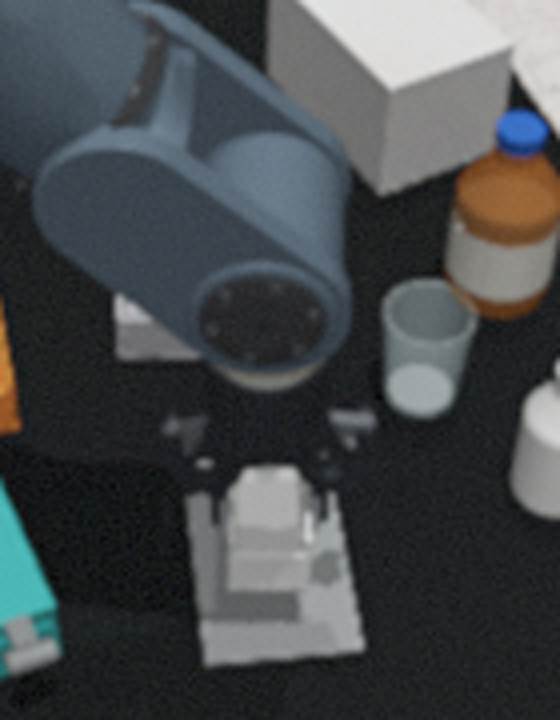

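View pics/t9c.png

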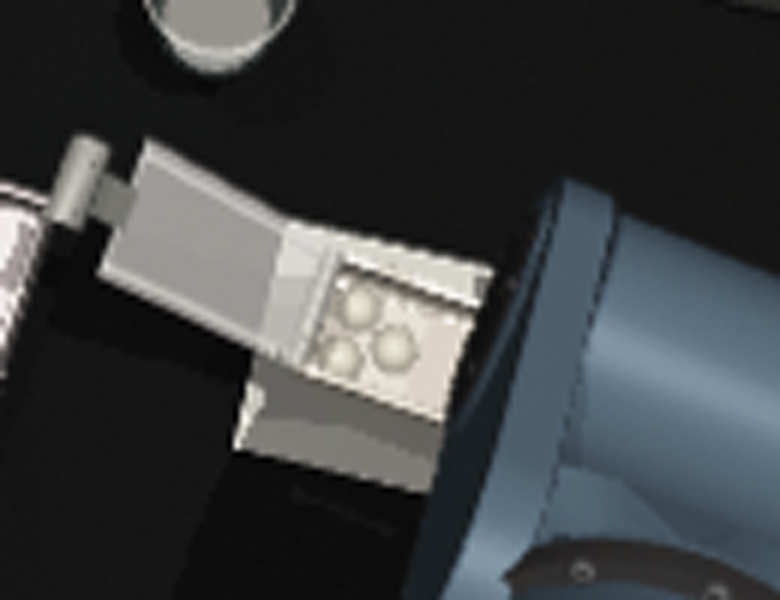

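Run:
```python
from h import *
np.set_printoptions(precision=1,suppress=True)
d=np.load('pics/t9.npy')
for (u,v) in ((80,182),(250,195),(300,225),(280,340),(330,375),(380,392),(430,412),(360,270),(460,308)):
    uu,vv=235+u/6,140+v/6
    p=world('top',uu,vv,d[int(round(vv)),int(round(uu))]); q=p-np.array([520.2,-144.4,0]); print(u,v,p,'along',q@U)
```

```text
80 182 [583.6  51.5 258.8] along 205.8934956971988
250 195 [614.  -17.1   0.4] along 149.22852230977531
300 225 [584.4 -33.3 139.1] along 125.0964932532789
280 340 [538.1 -26.9 127.5] along 117.61210686736449
330 375 [525.2 -48.9 110.4] along 92.79920944472717
380 392 [518.7 -69.7 111.9] along 70.96401397329092
430 412 [511.  -90.7 111.4] along 48.65125905901454
360 270 [571.  -61.6  94.9] along 94.0481644677302
460 308 [ 556.3 -104.7   92.5] along 48.54983262375629
```

```bash
python3 -c "
from h import *
plan([569.8,184.2,140],73,5,30)"
```

```text
t 7.35 pos [ 521.8 -145.    84.1] yaw,tilt [73.03  2.04] F [ 0.2  0.8 -8. ] T [-0.32  0.1   0.  ] w 0.611 j [-0.36  0.52  1.81  0.    0.77 -0.06]
linear [[2.92, -0.43, -0.51], [2.92, -0.43, -0.51], [2.93, -0.43, -0.51], [2.92, -0.43, -0.51], [2.93, -0.43, -0.51]] spin [0.0, 0.0, 0.0, 0.0, 0.0]
```

Call:
apply_moves(claw=[0.4, 0.4, 0.4, 0.4, 0.4], linear=[[1, -0.2, -2], [2, -0.4, -1.5], [3, -0.4, -1], [3, -0.4, -0.5], [3, -0.4, 0]], spin=[0, 0, 0, 0, 0])

```text
time: 7.85
position: [535.8, -23.5, 131.8]
eef_rot: [0.805, 0.593, 0.009, 0.013]
wrist_force: [0.4, -0.8, -8.5]
width: 0.612
```

```bash
python3 -c "
from h import *
plan([569.8,184.2,135],73,5,35)"
```

```text
t 7.85 pos [535.8 -23.5 131.8] yaw,tilt [72.74  1.76] F [ 0.4 -0.8 -8.5] T [-0.31  0.14  0.01] w 0.612 j [-0.13  0.44  1.8  -0.01  0.87  0.18]
linear [[3.47, -0.48, -0.07], [3.47, -0.46, -0.07], [3.47, -0.47, -0.07], [3.47, -0.47, -0.07], [3.47, -0.46, -0.07]] spin [-0.3, 0.0, 0.0, 0.0, 0.0]
```

Call:
apply_moves(claw=[0.4, 0.4, 0.4, 0.4, 0.4], linear=[[3.5, -0.4, 0], [3.5, -0.4, 0], [3.5, -0.4, 0], [3.5, -0.4, 0], [3, -0.4, 0]], spin=[-0.3, 0, 0, 0, 0])

```text
time: 8.35
position: [563.8, 151.3, 125.9]
eef_rot: [0.804, 0.595, 0.005, 0.011]
wrist_force: [1.0, -0.8, -6.6]
width: 0.613
```

```bash
python3 -c "
from h import *
plan([569.8,184.2,110],73,5,25)"
```

```text
t 8.35 pos [563.8 151.3 125.9] yaw,tilt [73.04  1.39] F [ 1.  -0.8 -6.6] T [-0.36  0.17 -0.02] w 0.613 j [ 0.19  0.53  1.67 -0.02  0.93  0.5 ]
linear [[2.25, -0.28, 1.06], [1.08, -0.14, 0.51], [0.0, -0.0, -0.0], [0.0, -0.0, -0.0], [0.0, -0.0, -0.0]] spin [0.0, 0.0, 0.0, 0.0, 0.0]
```

Call:
apply_moves(claw=[0.4, 0.4, 0.4, 0.4], linear=[[2, -0.2, 1], [1.0, -0.2, 1.5], [0.4, 0, 1.5], [0, 0, 0.8]], spin=[0, 0, 0, 0])

```text
time: 8.75
position: [569.3, 187.6, 73.4]
eef_rot: [0.802, 0.597, 0.003, 0.011]
wrist_force: [-28.0, -20.3, 76.2]
width: 0.612
```

```bash
python3 -c "
from h import *
plan([569.8,184.2,75],73,5,25)
snap('side','s10');crop('s10','s10c',180,60,340,220,5)
snap('top','t10');crop('t10','t10c',120,110,280,240,5)"
```

```text
t 8.75 pos [569.3 187.6  73.4] yaw,tilt [73.29  1.27] F [-28.  -20.3  76.2] T [-2.36  3.04 -0.61] w 0.612 j [ 0.25  0.63  1.65 -0.02  0.85  0.56]
linear [[-0.31, 0.15, -0.16], [-0.0, -0.0, 0.0], [-0.0, -0.0, 0.0], [-0.0, -0.0, 0.0], [-0.0, -0.0, 0.0]] spin [0.3, -0.0, -0.0, -0.0, -0.0]
```

View pics/s10c.png

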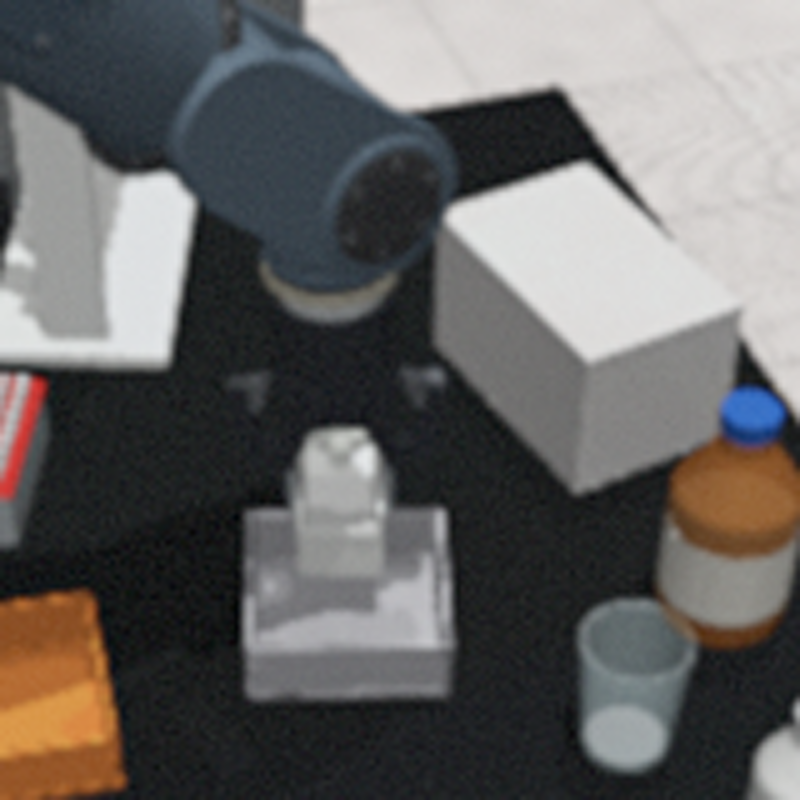

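View pics/t10c.png

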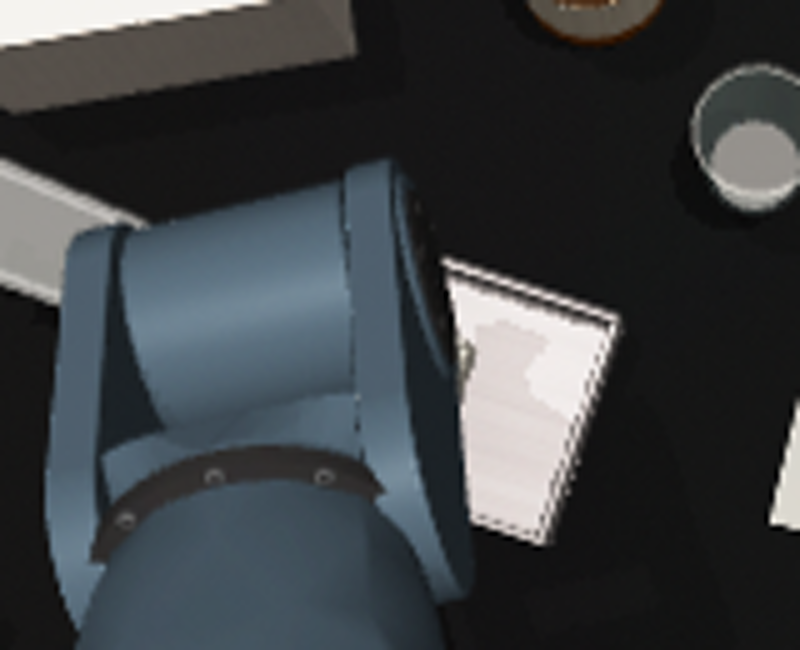

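Call:
apply_moves(claw=[0.4, 0.4], linear=[[0, 0, -0.2], [0, 0, 0]], spin=[0, 0], grip_force=50)

```text
time: 9.05
position: [569.7, 185.8, 75.3]
eef_rot: [0.803, 0.596, 0.004, 0.01]
wrist_force: [-0.1, 0.2, -6.7]
width: 0.616
```

```bash
python3 -c "
from h import *
plan([569.8,184.2,75],73,5,25)"
```

```text
t 9.05 pos [569.7 185.8  75.3] yaw,tilt [73.12  1.26] F [-0.1  0.2 -6.7] T [-0.35  0.17  0.04] w 0.616 j [ 0.24  0.63  1.65 -0.02  0.86  0.55]
linear [[-0.15, 0.05, 0.03], [0.0, 0.0, 0.0], [0.0, 0.0, 0.0], [0.0, 0.0, 0.0], [0.0, 0.0, 0.0]] spin [0.1, 0.0, 0.0, 0.0, 0.0]
```

Call:
apply_moves(claw=[0.4, 0.4], linear=[[-0.2, 0, 0.2], [-0.2, 0, 0.3]], spin=[0, 0], grip_force=35)

```text
time: 9.25
position: [569.4, 182.7, 72.7]
eef_rot: [0.804, 0.595, 0.006, 0.01]
wrist_force: [-6.0, 2.9, 18.9]
width: 0.615
```

```bash
python3 -c "
from h import *
plan([569.8,184.2,75],73,1,25)"
```

```text
t 9.25 pos [569.4 182.7  72.7] yaw,tilt [73.05  1.29] F [-6.   2.9 18.9] T [0.6  0.15 0.23] w 0.615 j [ 0.24  0.63  1.65 -0.02  0.84  0.55]
linear [[0.15, -0.0, -0.23]] spin [0.1]
```

Call:
apply_moves(claw=[0.4, 0.4, 0.4], linear=[[-0.2, 0, 0.3], [-0.2, 0, 0.3], [-0.2, 0, 0.3]], spin=[0, 0, 0], grip_force=30)

```text
time: 9.55
position: [569.6, 181.1, 71.4]
eef_rot: [0.804, 0.595, 0.011, 0.008]
wrist_force: [-13.6, 8.8, 25.7]
width: 0.612
```

```bash
python3 -c "
from h import *
plan([569.8,184.2,75],73,1,25)
snap('side','s11');crop('s11','s11c',180,60,340,220,5)"
```

```text
t 9.55 pos [569.6 181.1  71.4] yaw,tilt [73.01  1.6 ] F [-13.6   8.8  25.7] T [2.22 2.02 0.6 ] w 0.612 j [ 0.23  0.62  1.66 -0.01  0.83  0.53]
linear [[0.31, -0.06, -0.36]] spin [0.0]
```

View pics/s11c.png

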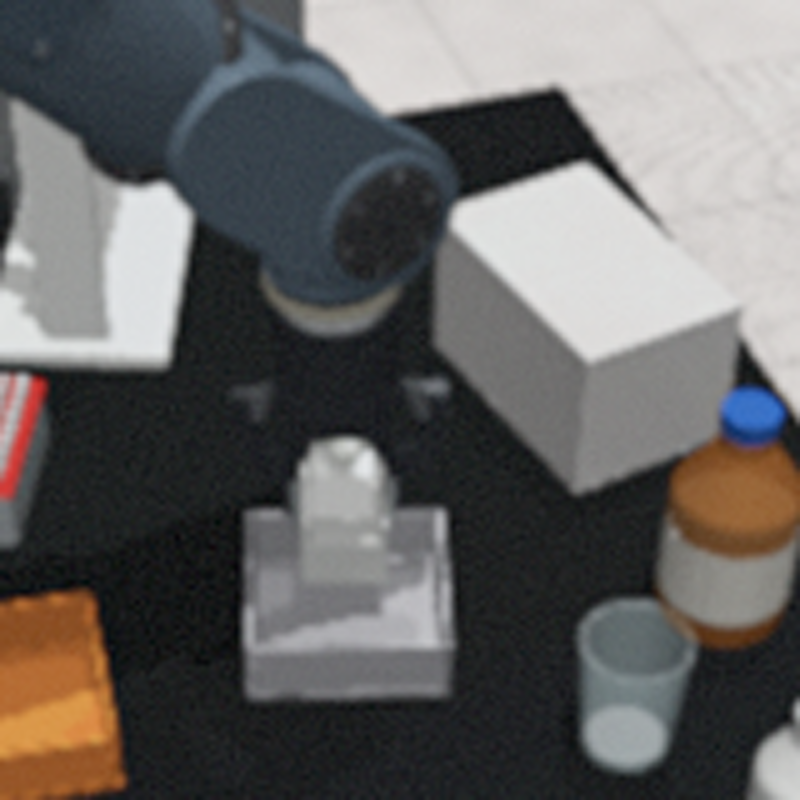

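Call:
apply_moves(claw=[0.4, 0.4, 0.4], linear=[[-0.3, -0.1, 0.4], [-0.3, -0.1, 0.5], [-0.3, -0.1, 0.5]], spin=[0, 0, 0], grip_force=20)

```text
time: 9.9
position: [568.1, 176.2, 66.9]
eef_rot: [0.804, 0.594, 0.018, 0.008]
wrist_force: [-11.5, -2.5, 25.5]
width: 0.61
```

```bash
python3 -c "
from h import *
plan([569.8,184.2,75],73,1,25)
s=robot.get_state();print(R.from_quat(s['eef_rot']).as_matrix().T.round(3))
snap('side','s12');crop('s12','s12c',180,60,340,220,5)"
```

```text
t 9.9 pos [568.1 176.2  66.9] yaw,tilt [72.97  2.32] F [-11.5  -2.5  25.5] T [0.51 2.25 0.37] w 0.61 j [ 0.22  0.62  1.68 -0.    0.8   0.52]
linear [[0.83, -0.05, -0.79]] spin [-0.0]
[[ 0.293  0.956  0.02 ]
 [ 0.955 -0.293  0.035]
 [ 0.04   0.009 -0.999]]
```

View pics/s12c.png

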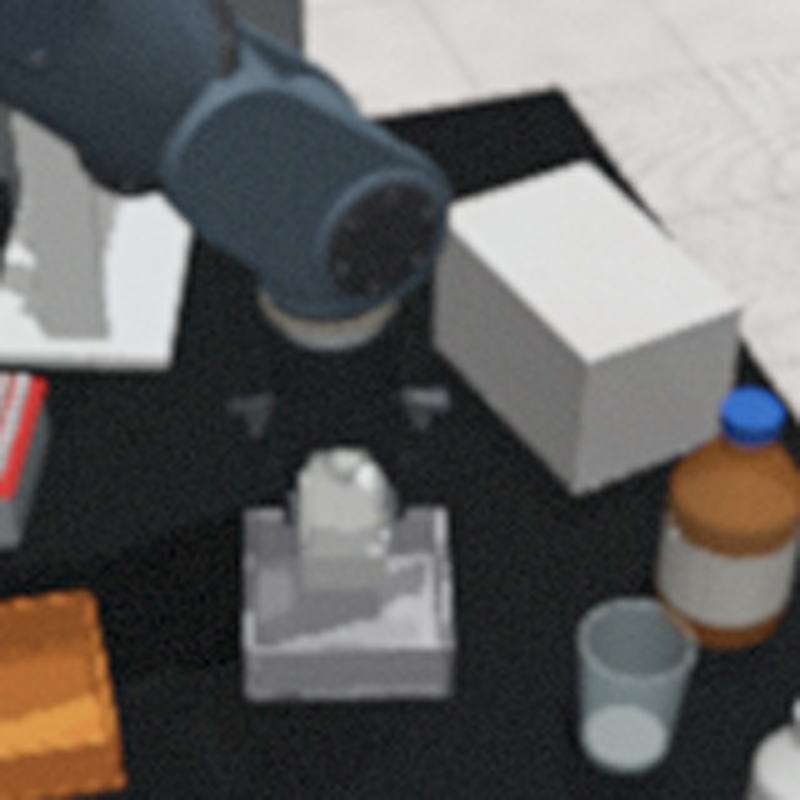

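Call:
apply_moves(claw=[0.4, 0.4, 0.4], linear=[[-0.3, -0.2, 0.4], [-0.3, -0.2, 0.5], [-0.3, -0.2, 0.5]], spin=[0, 0, 0])

```text
time: 10.25
position: [566.4, 171.4, 61.9]
eef_rot: [0.805, 0.593, 0.028, 0.01]
wrist_force: [-8.8, -3.7, 20.9]
width: 0.614
```

```bash
python3 -c "
from h import *
plan([569.8,184.2,75],73,1,25)
s=robot.get_state();print(R.from_quat(s['eef_rot']).as_matrix().T.round(3))
snap('side','s13');crop('s13','s13c',180,60,340,220,5)
snap('top','t13');crop('t13','t13c',80,110,280,240,4)"
```

```text
t 10.25 pos [566.4 171.4  61.9] yaw,tilt [72.85  3.4 ] F [-8.8 -3.7 20.9] T [0.13 1.75 0.29] w 0.614 j [0.21 0.62 1.71 0.01 0.76 0.51]
linear [[1.36, 0.01, -1.27]] spin [-0.2]
[[ 0.295  0.955  0.033]
 [ 0.954 -0.296  0.05 ]
 [ 0.057  0.017 -0.998]]
```

View pics/s13c.png

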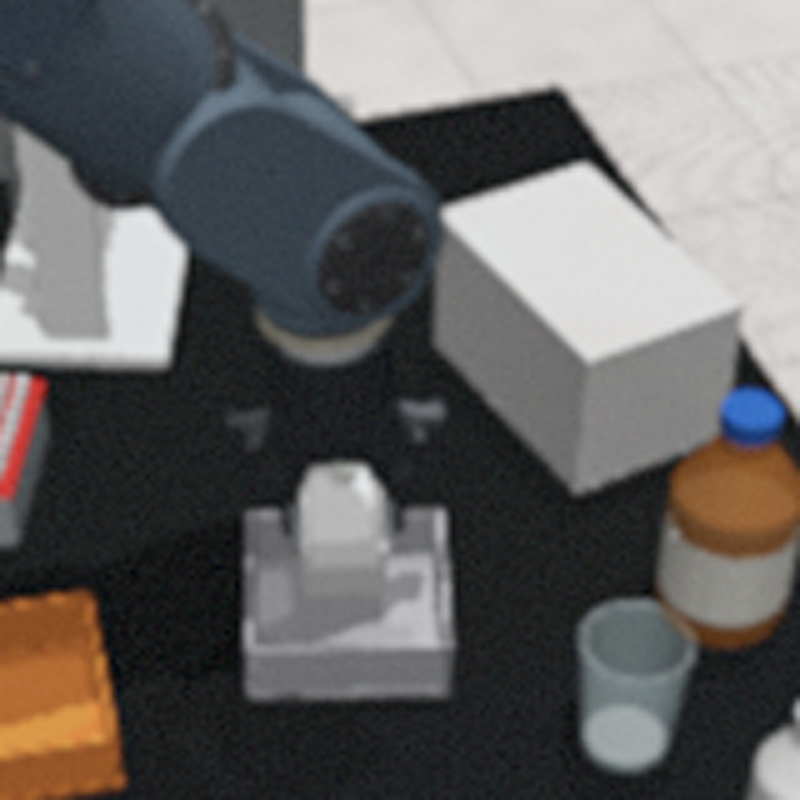

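View pics/t13c.png

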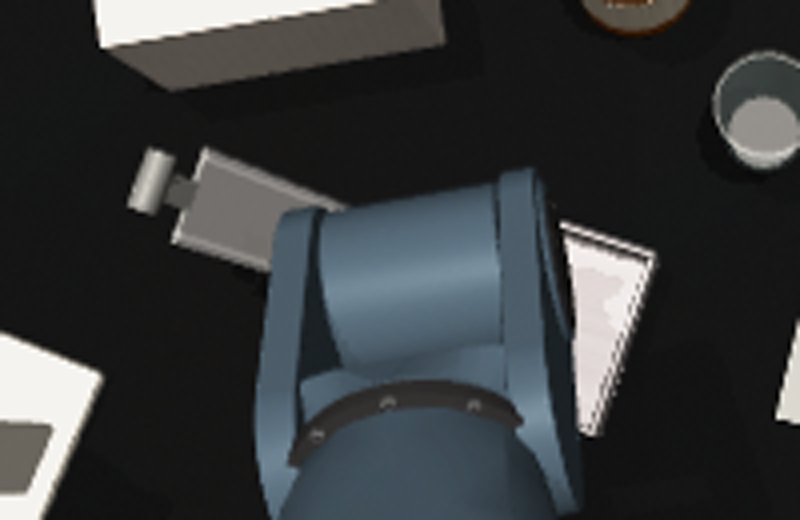

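```bash
cat >> h.py <<'E'
def tiltest(tag,u,v,xg=-37,zg=45,back=19):
    d=np.load(f'pics/{tag}.npy'); s=robot.get_state(); M=R.from_quat(s['eef_rot']).as_matrix(); g=np.array(s['position'])-M[:,2]*back
    p=world('top',u,v,np.median(d[int(v)-1:int(v)+2,int(u)-1:int(u)+2])); p[2]-=7
    q=p-g; a=q@M[:,0]; b=-q@M[:,2]; print('bar',p.round(1),'rel',round(a,1),round(b,1),'perp',round(q@M[:,1],1),'norm',np.hypot(a,b),'theta',np.degrees(np.arctan2(b,a)-np.arctan2(194.5-zg,170-xg)))
E
python3 -c "
from h import *
tiltest('t13',118,155)
"
```

```text
bar [603.5 318.9 282.8] rel 159.3 197.3 perp 2.6 norm 253.596196251785 theta 15.255595819293823
```

Call:
apply_moves(claw=[0.4, 0.4, 0.4], linear=[[-0.25, -0.2, 0.4], [-0.25, -0.3, 0.5], [-0.25, -0.3, 0.5]], spin=[0, 0, 0])

```text
time: 10.65
position: [565.0, 167.6, 56.8]
eef_rot: [0.805, 0.592, 0.038, 0.014]
wrist_force: [-6.4, -7.0, 22.5]
width: 0.608
```

```bash
python3 -c "
from h import *
plan([569.8,184.2,75],73,1,25)
s=robot.get_state();print(R.from_quat(s['eef_rot']).as_matrix().T.round(3))
snap('side','s14');crop('s14','s14c',180,60,340,220,5)
snap('top','t14');crop('t14','t14c',80,110,280,240,4)"
```

```text
t 10.65 pos [565.  167.6  56.8] yaw,tilt [72.72  4.59] F [-6.4 -7.  22.5] T [-0.14  1.28  0.19] w 0.608 j [0.21 0.62 1.73 0.01 0.72 0.5 ]
linear [[1.8, 0.09, -1.73]] spin [-0.3]
[[ 0.297  0.954  0.044]
 [ 0.952 -0.299  0.067]
 [ 0.077  0.023 -0.997]]
```

View pics/s14c.png

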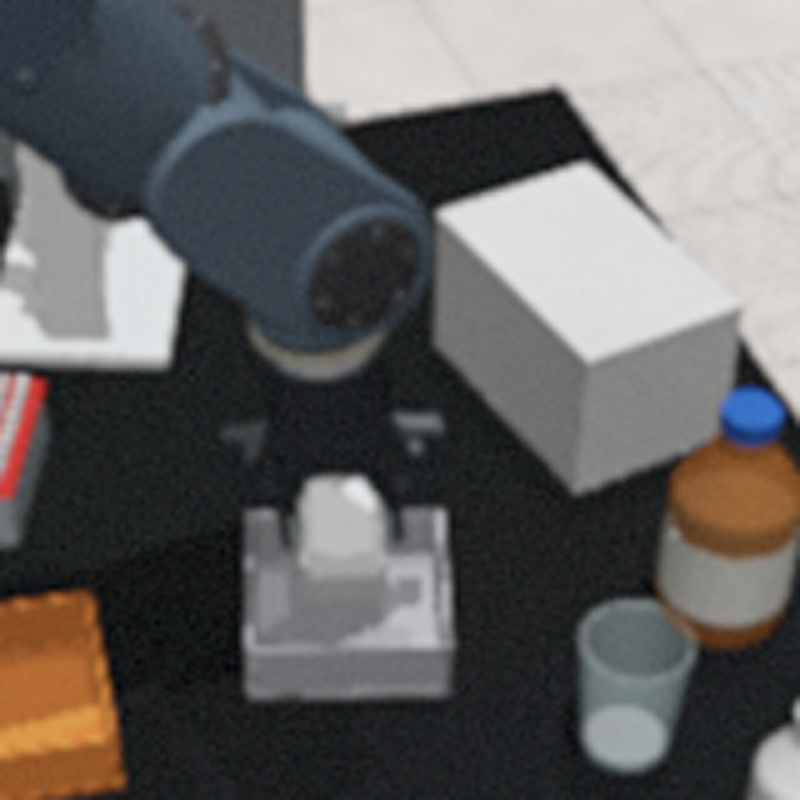

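View pics/t14c.png

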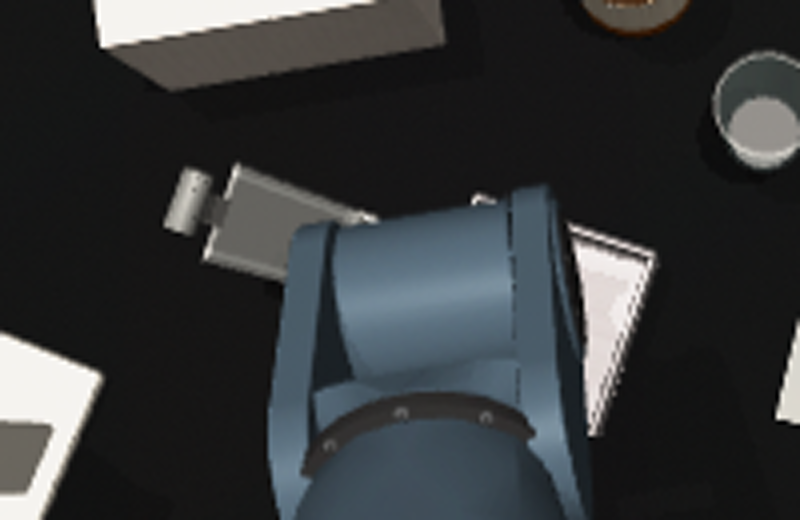

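```bash
python3 -c "
from h import *
tiltest('t14',127,160.5)
"
```

```text
bar [591.1 295.9 293.4] rel 140.8 212.3 perp 2.2 norm 254.78104264099426 theta 20.608474557906355
```

Call:
apply_moves(claw=[0.4, 0.4, 0.4], linear=[[-0.2, -0.3, 0.5], [-0.2, -0.3, 0.5], [-0.2, -0.3, 0.5]], spin=[0, 0, 0])

```text
time: 11.05
position: [563.8, 163.7, 50.0]
eef_rot: [0.806, 0.59, 0.047, 0.018]
wrist_force: [-6.2, -10.3, 19.7]
width: 0.611
```

```bash
python3 -c "
from h import *
plan([569.8,184.2,75],73,1,25)
s=robot.get_state();print(R.from_quat(s['eef_rot']).as_matrix().T.round(3))
snap('side','s15');crop('s15','s15c',180,60,340,220,5)
snap('top','t15');crop('t15','t15c',80,110,280,240,4)"
```

```text
t 11.05 pos [563.8 163.7  50. ] yaw,tilt [72.59  5.76] F [ -6.2 -10.3  19.7] T [-0.8   1.28  0.45] w 0.611 j [0.2  0.62 1.75 0.01 0.67 0.5 ]
linear [[1.72, 0.12, -1.81]] spin [-0.4]
[[ 0.299  0.953  0.054]
 [ 0.949 -0.303  0.085]
 [ 0.097  0.026 -0.995]]
```

View pics/s15c.png

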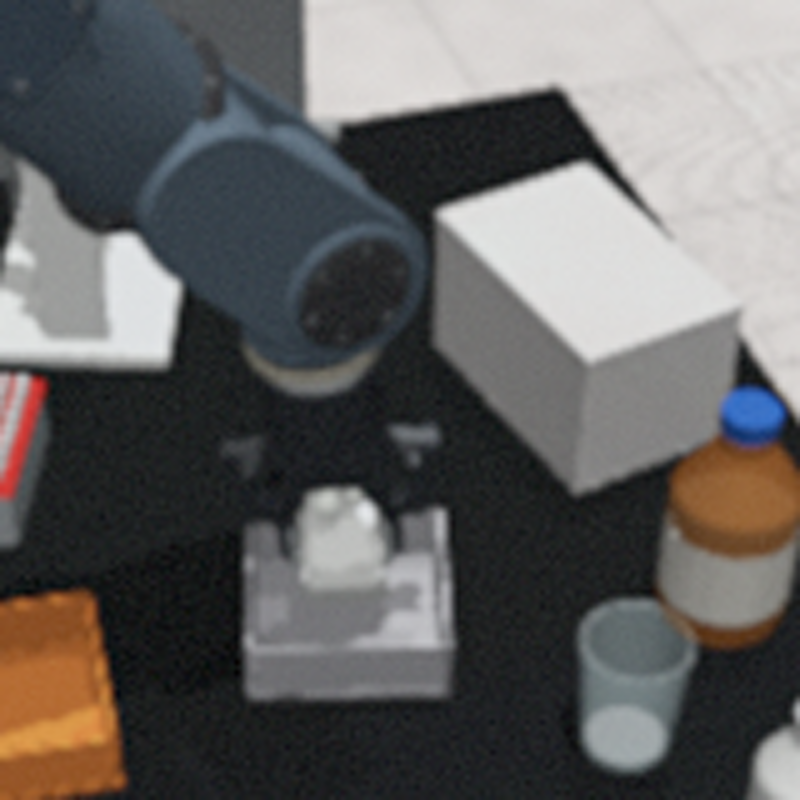

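View pics/t15c.png

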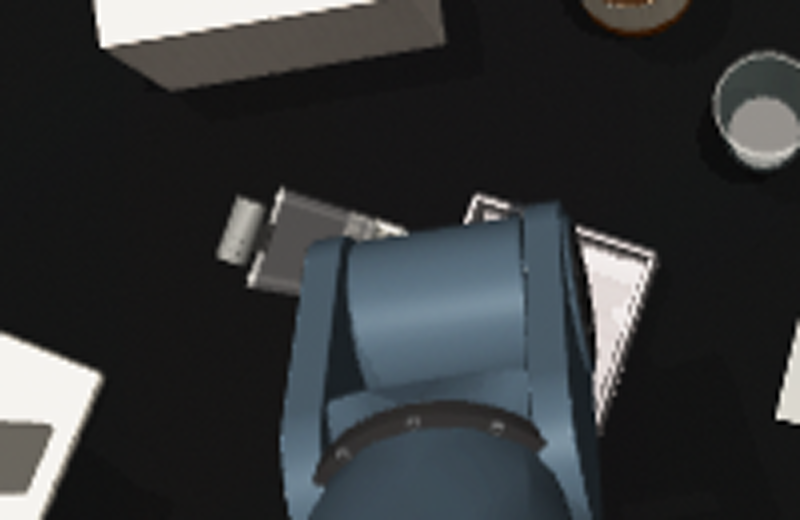

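```bash
python3 -c "
from h import *
tiltest('t15',140.3,167.8)
"
```

```text
bar [575.7 264.9 303.1] rel 113.9 229.6 perp 2.1 norm 256.25908325206916 theta 27.776938453793743
```

Call:
apply_moves(claw=[0.4, 0.4], linear=[[-0.2, -0.3, 0.4], [-0.15, -0.3, 0.4]], spin=[0, 0])

```text
time: 11.35
position: [563.1, 161.6, 46.5]
eef_rot: [0.806, 0.589, 0.053, 0.021]
wrist_force: [-4.3, -8.7, 14.0]
width: 0.609
```

```bash
python3 -c "
from h import *
plan([569.8,184.2,75],73,1,25)
s=robot.get_state();print(R.from_quat(s['eef_rot']).as_matrix().T.round(3))
snap('side','s16');crop('s16','s16c',180,60,340,220,5)
snap('top','t16');crop('t16','t16c',80,110,280,240,4)"
```

```text
t 11.35 pos [563.1 161.6  46.5] yaw,tilt [72.47  6.52] F [-4.3 -8.7 14. ] T [-0.67  0.51  0.06] w 0.609 j [0.2  0.62 1.77 0.01 0.64 0.5 ]
linear [[1.71, 0.15, -1.82]] spin [-0.5]
[[ 0.301  0.952  0.061]
 [ 0.947 -0.305  0.096]
 [ 0.11   0.028 -0.994]]
```

View pics/s16c.png

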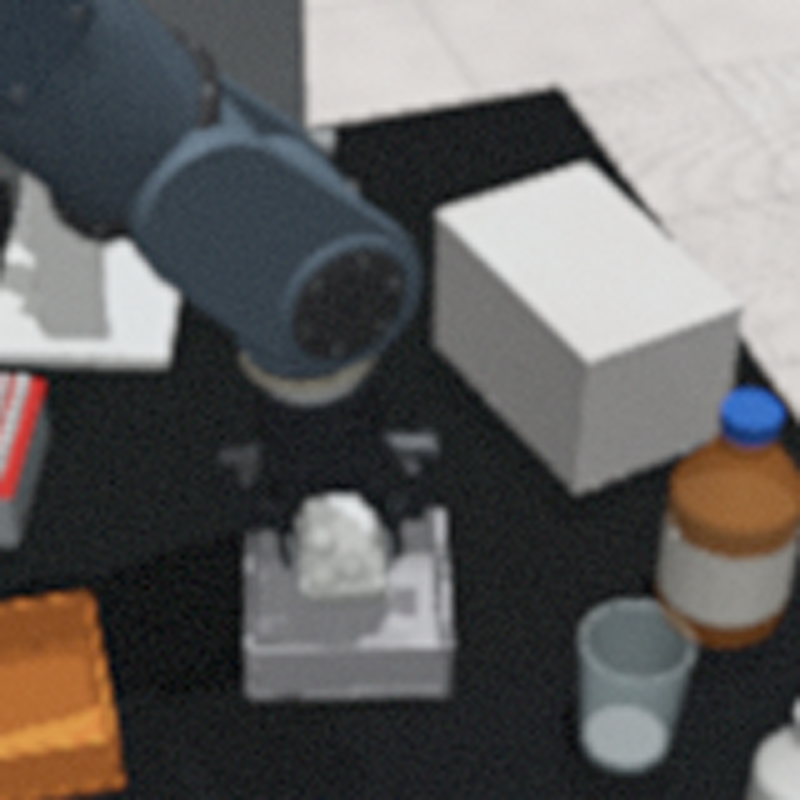

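View pics/t16c.png

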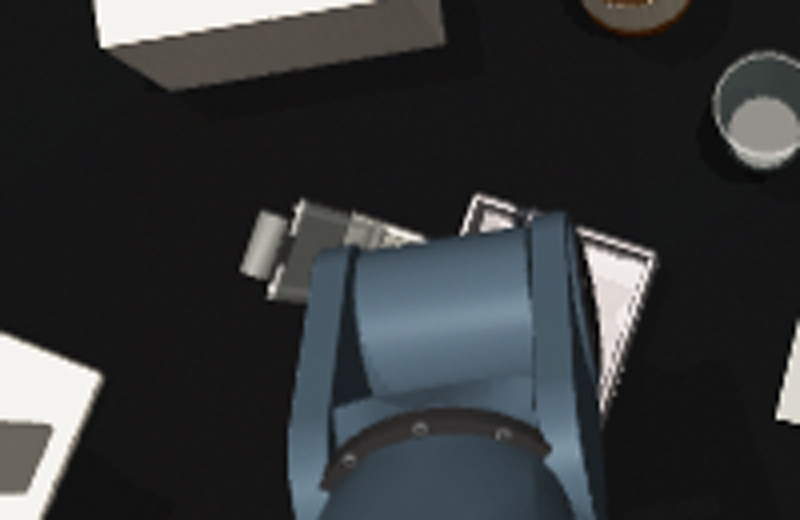

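```bash
python3 -c "
from h import *
tiltest('t16',145.5,171)
for i in range(4): snap('side','s17')
crop('s17','s17c',220,145,280,205,12)
plan([569.8,184.2,75],73,1,25)
"
```

```text
bar [569.4 253.6 304.9] rel 105.2 234.6 perp 2.7 norm 257.12115552690955 theta 30.014106763561564
t 11.65 pos [563.  161.4  46.3] yaw,tilt [72.47  6.48] F [-1.7 -6.6 18.2] T [-0.1   0.09  0.04] w 0.612 j [0.2  0.62 1.77 0.01 0.64 0.5 ]
linear [[1.71, 0.15, -1.82]] spin [-0.5]
```

View pics/s17c.png

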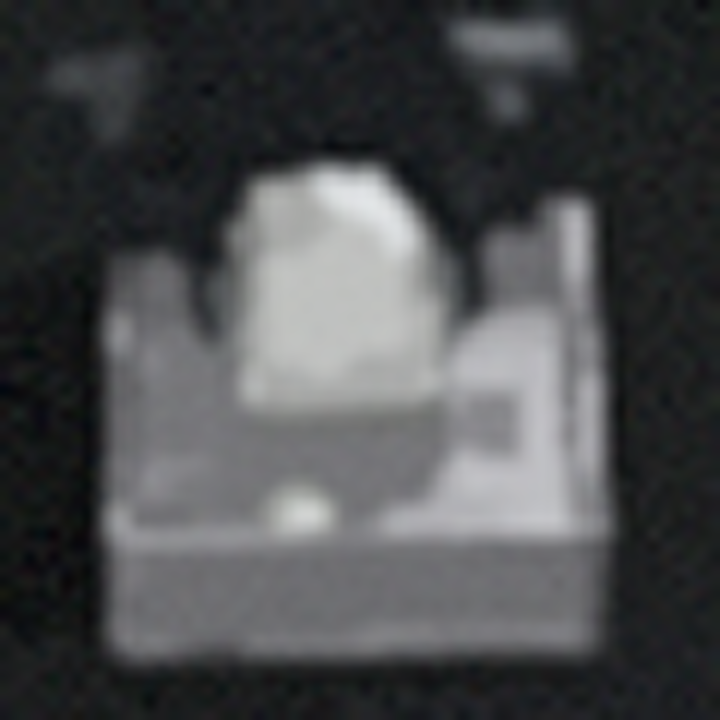

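```bash
python3 -c "
from h import *
for i in range(3): snap('side','s18')
crop('s18','s18c',220,145,280,205,12)
snap('top','t18');crop('t18','t18c',180,140,260,230,7)
"
```

```text
(no output)
```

View pics/s18c.png

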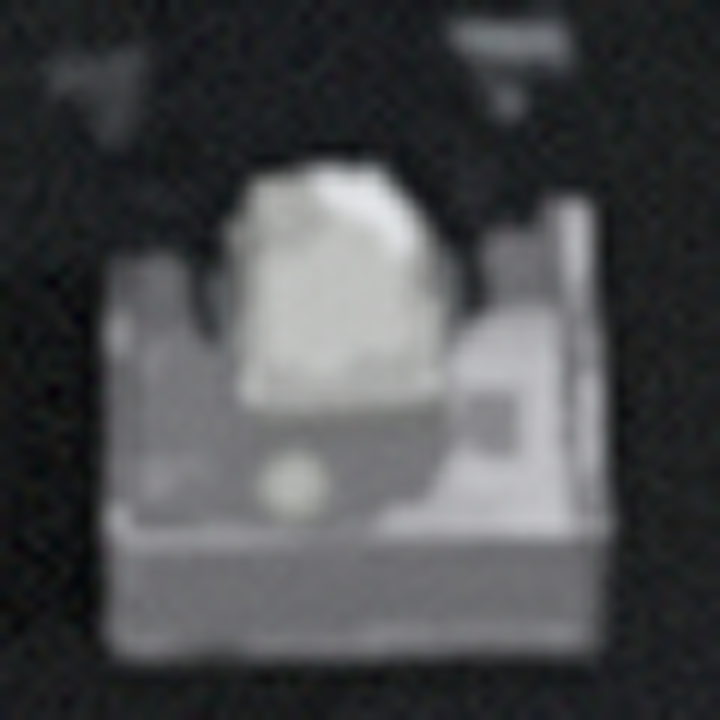

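View pics/t18c.png

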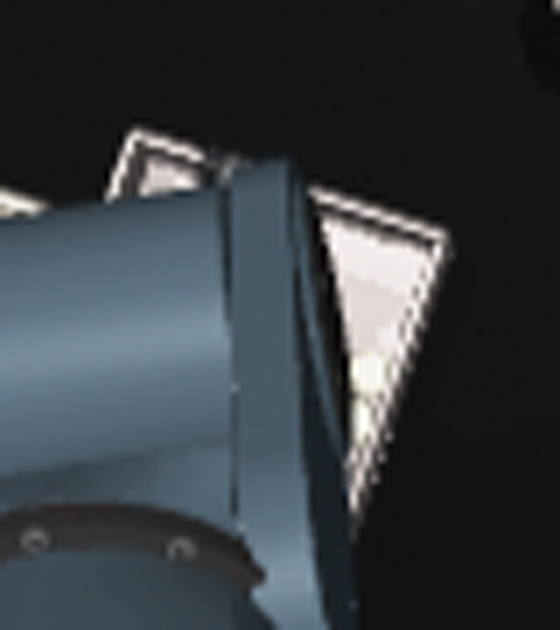

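```bash
python3 -c "
from h import *
crop('t18','t18d',222,160,250,220,12)
for i in range(2): snap('side','s19')
crop('s19','s19c',222,148,278,200,14)
"
```

```text
(no output)
```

View pics/t18d.png

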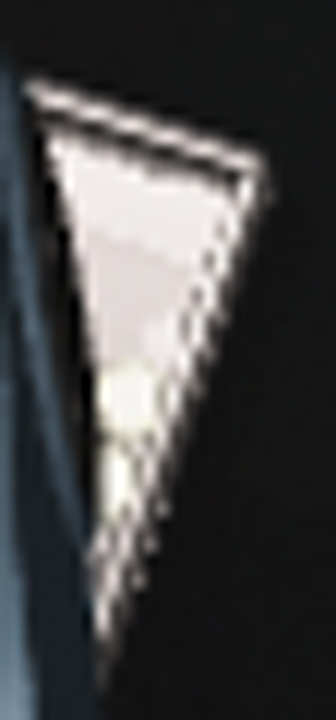

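View pics/s19c.png

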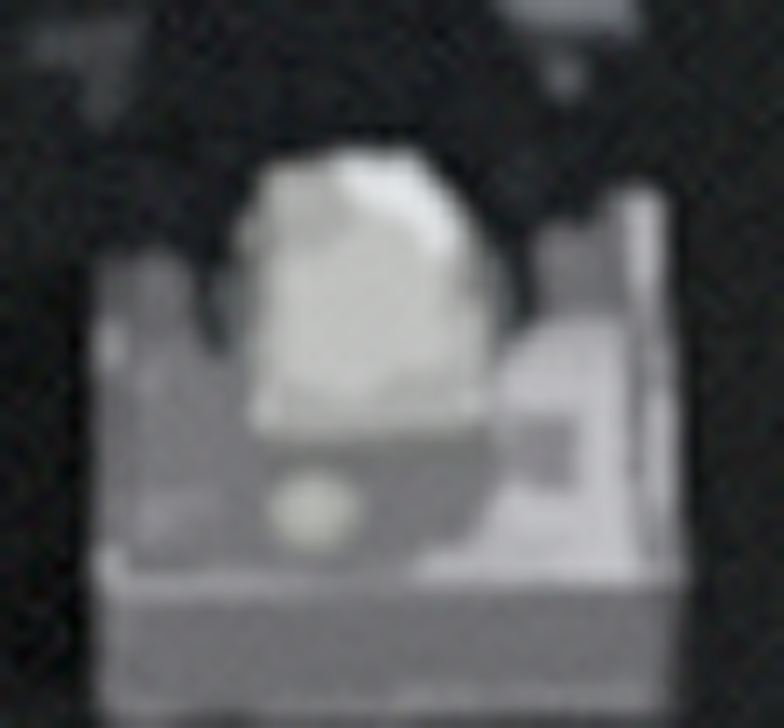

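Call:
apply_moves(claw=[0.4, 0.4, 0.4, 0.4, 0.4], linear=[[0, 0, 0], [0, 0, -0.5], [0, 0, -2.0], [0, 0, -2.5], [0, 0, -2.5]], spin=[0, 0, 0, 0, 0], grip_force=60)

```text
time: 12.45
position: [552.3, 156.6, 119.8]
eef_rot: [0.807, 0.588, 0.049, 0.02]
wrist_force: [1.1, -0.7, -6.8]
width: 0.61
```

```bash
python3 -c "
from h import *
plan([569.8,184.2,75],73,1,25)
snap('side','s20');crop('s20','s20c',180,60,340,220,5)
snap('top','t20');crop('t20','t20c',80,110,280,240,4)"
```

```text
t 12.45 pos [552.3 156.6 119.8] yaw,tilt [72.35  6.04] F [ 1.1 -0.7 -6.8] T [-0.39  0.23 -0.01] w 0.61 j [0.19 0.49 1.76 0.01 0.79 0.5 ]
linear [[1.31, 0.18, 2.12]] spin [-0.7]
```

View pics/s20c.png

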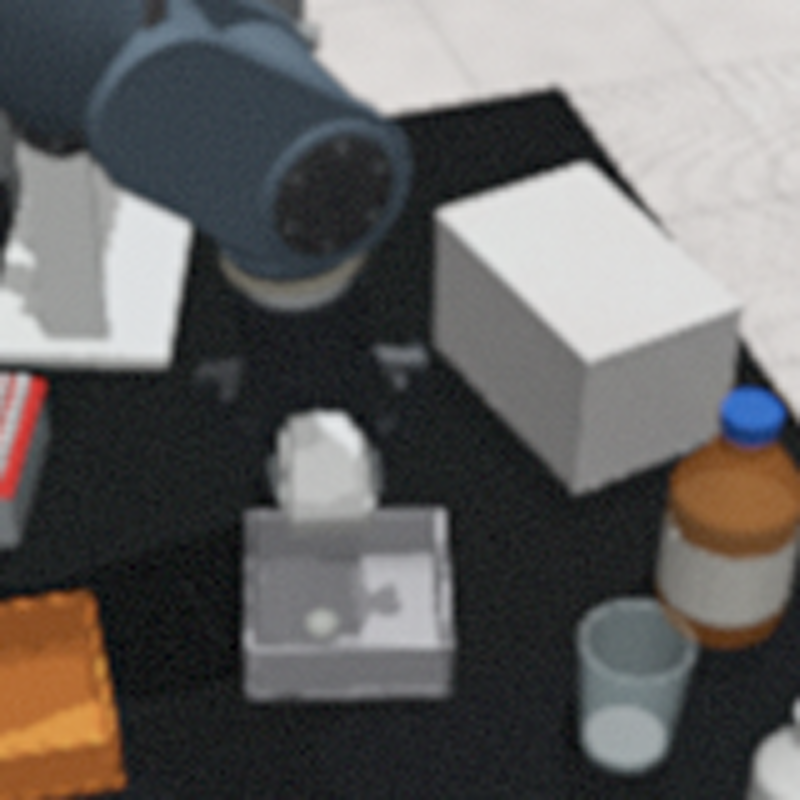

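View pics/t20c.png

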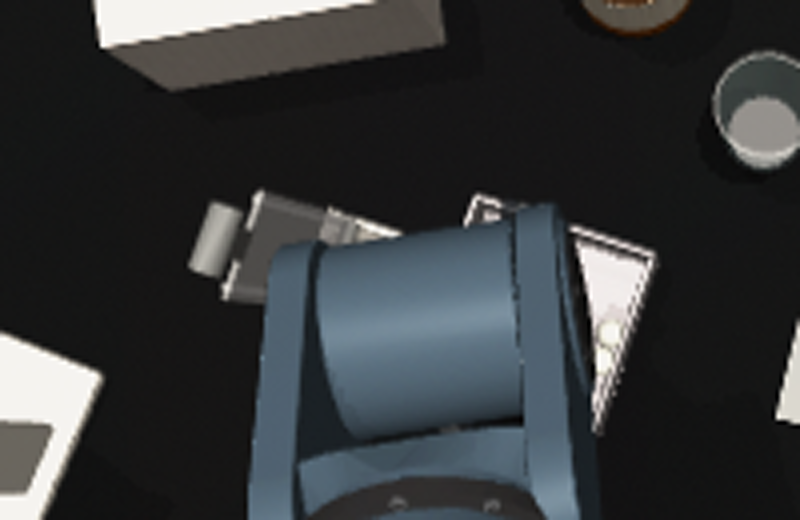

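```bash
python3 -c "
from h import *
W=np.array([578.2,211.9,0]);print(W)
plan(W-3.5*U+np.array([0,0,100]),73,4,25)
from h import *
tiltest('t20',133.8,170)
"
```

```text
[578.2 211.9   0. ]
t 12.55 pos [554.3 157.  122.2] yaw,tilt [72.36  6.4 ] F [-0.1  0.2 -6.6] T [-0.32  0.21 -0.05] w 0.611 j [0.19 0.49 1.76 0.01 0.79 0.5 ]
linear [[2.25, 0.15, 1.07], [2.25, 0.18, 1.07], [0.96, 0.08, 0.45], [0.0, -0.0, -0.0]] spin [-0.6, -0.0, -0.0, -0.0]
bar [561.  250.1 382.2] rel 105.8 236.2 perp 2.5 norm 258.8447034696521 theta 30.02781826992681
```

Call:
apply_moves(claw=[0.4, 0.4, 0.4, 0.4], linear=[[1.5, 0.2, 0.3], [2.0, 0.2, 0.4], [1.5, 0.1, 0.3], [0.4, 0, 0]], spin=[-0.6, 0, 0, 0])

```text
time: 12.95
position: [575.8, 209.2, 110.6]
eef_rot: [0.804, 0.593, 0.049, 0.021]
wrist_force: [-0.9, -0.2, -6.1]
width: 0.613
```

```bash
python3 -c "
from h import *
W=np.array([578.2,211.9,0])
plan(W-3.5*U+np.array([0,0,77]),73,1,50)
snap('side','s21');crop('s21','s21c',180,60,340,220,5)
snap('top','t21');crop('t21','t21c',80,110,280,240,4)"
```

```text
t 12.95 pos [575.8 209.2 110.6] yaw,tilt [72.95  6.13] F [-0.9 -0.2 -6.1] T [-0.41  0.25 -0.06] w 0.613 j [ 0.27  0.56  1.66 -0.    0.81  0.58]
linear [[-0.21, -0.16, 3.36]] spin [-0.1]
```

View pics/s21c.png

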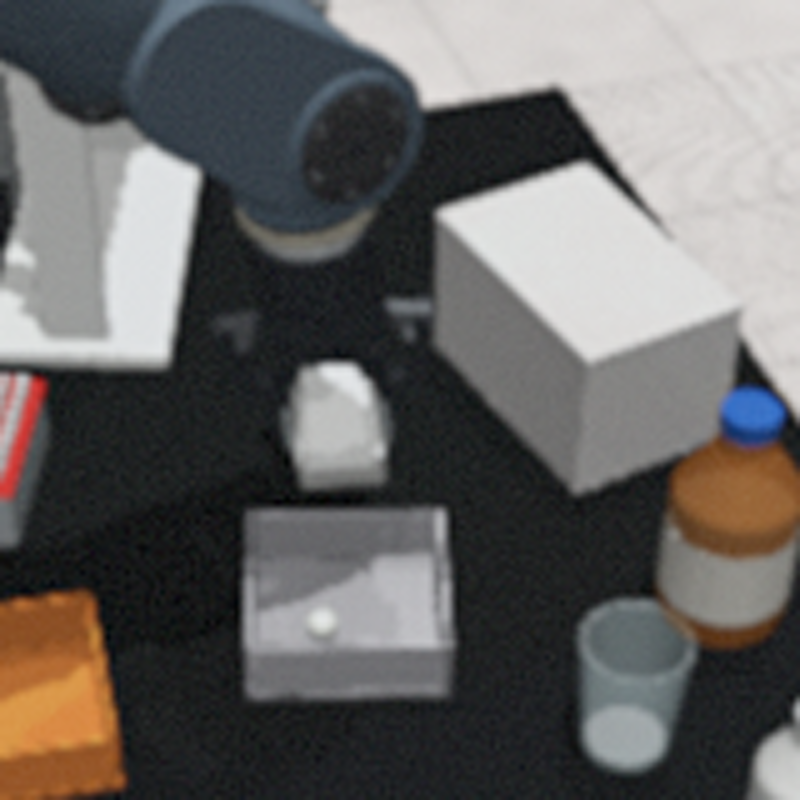

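View pics/t21c.png

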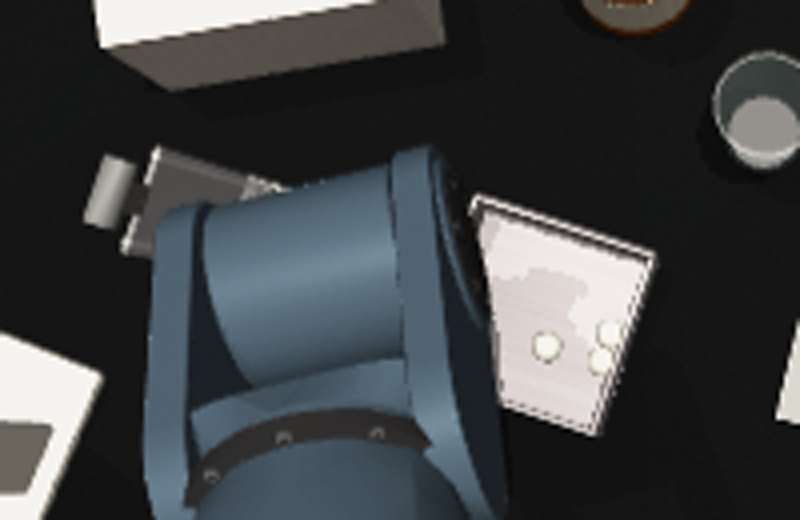

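Call:
apply_moves(claw=[0.4, 0.4, 0.4, 0.4], linear=[[-0.1, -0.1, 1.0], [-0.1, -0.1, 1.0], [0, 0, 0.6], [0, 0, 0]], spin=[0, 0, 0, 0])

```text
time: 13.45
position: [574.5, 206.1, 81.3]
eef_rot: [0.804, 0.592, 0.048, 0.02]
wrist_force: [-0.1, 0.3, -5.5]
width: 0.607
```

```bash
python3 -c "
from h import *
W=np.array([578.2,211.9,0])
plan(W-3.5*U+np.array([0,0,77]),73,1,50)
snap('side','s22');crop('s22','s22c',200,100,300,210,7)"
```

```text
t 13.45 pos [574.5 206.1  81.3] yaw,tilt [72.9   5.96] F [-0.1  0.3 -5.5] T [-0.39  0.24  0.02] w 0.607 j [ 0.27  0.6   1.68 -0.01  0.76  0.57]
linear [[0.29, 0.14, 0.46]] spin [-0.1]
```

View pics/s22c.png

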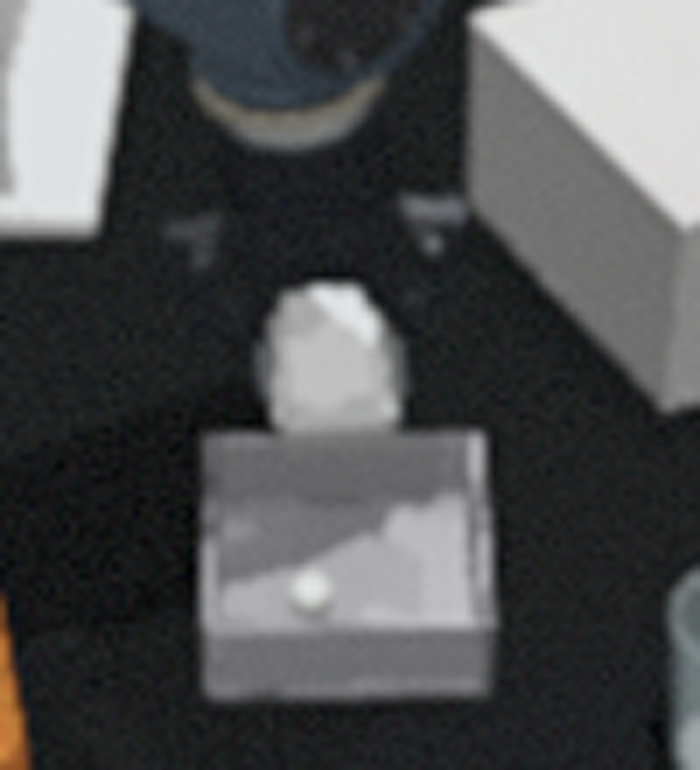

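Call:
apply_moves(claw=[0.4, 0.4, 0.4], linear=[[0, 0, 0.4], [0, 0, 0.3], [0.3, 0, 0.1]], spin=[0, 0, 0], grip_force=25)

```text
time: 13.8
position: [576.9, 208.1, 76.9]
eef_rot: [0.804, 0.593, 0.048, 0.021]
wrist_force: [-5.3, -6.8, 6.6]
width: 0.613
```

```bash
python3 -c "
from h import *
W=np.array([578.2,211.9,0])
plan(W-3.5*U+np.array([0,0,77]),73,1,50)"
```

```text
t 13.8 pos [576.9 208.1  76.9] yaw,tilt [72.92  6.02] F [-5.3 -6.8  6.6] T [-1.42  1.37  0.13] w 0.613 j [ 0.27  0.61  1.67 -0.01  0.75  0.58]
linear [[0.05, 0.01, -0.0]] spin [-0.1]
```

Call:
apply_moves(claw=[0.4, 0.4, 0.4, 0.4], linear=[[0.4, 0, 0], [0.5, 0, 0], [0.5, 0, 0], [0.5, 0, 0.1]], spin=[0, 0, 0, 0], grip_force=20)

```text
time: 14.2
position: [581.1, 219.9, 79.1]
eef_rot: [0.803, 0.594, 0.042, 0.024]
wrist_force: [0.8, -1.5, -0.5]
width: 0.613
```

```bash
python3 -c "
from h import *
W=np.array([578.2,211.9,0])
plan(W-3.5*U+np.array([0,0,77]),73,1,50)
snap('side','s23');crop('s23','s23c',200,100,300,210,7)
snap('top','t23');crop('t23','t23c',60,110,260,240,4)"
```

```text
t 14.2 pos [581.1 219.9  79.1] yaw,tilt [73.08  5.56] F [ 0.8 -1.5 -0.5] T [-0.38  0.32 -0.53] w 0.613 j [ 0.29  0.62  1.64 -0.02  0.78  0.61]
linear [[-1.21, -0.06, 0.16]] spin [0.1]
```

View pics/t23c.png

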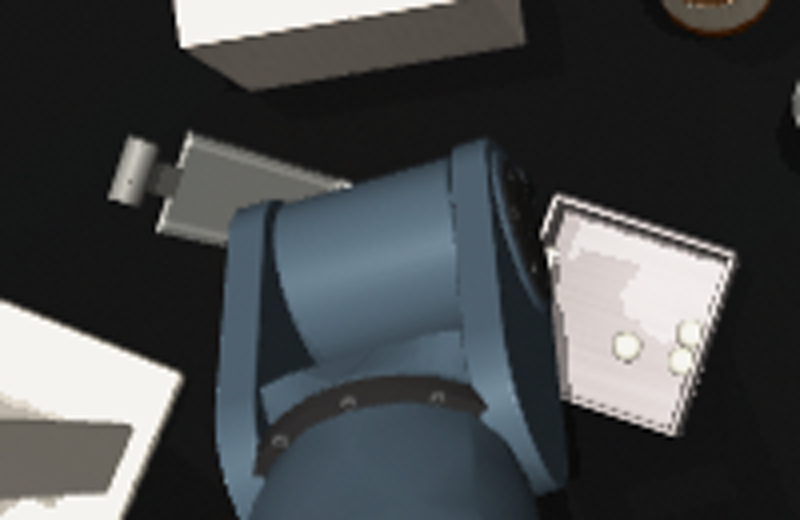

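View pics/s23c.png

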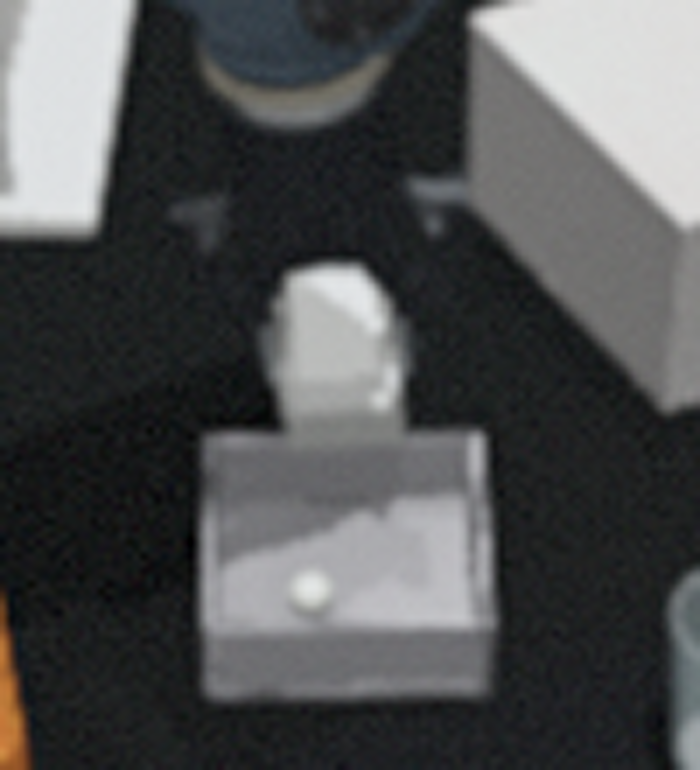

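```bash
python3 -c "
from h import *
tiltest('t23',92.5,152.7)
s=robot.get_state();print(R.from_quat(s['eef_rot']).as_matrix().T.round(3))"
```

```text
bar [601.7 357.6 313.5] rel 146.4 210.6 perp -0.1 norm 256.48934363774583 theta 19.35152942034225
[[ 0.291  0.956  0.04 ]
 [ 0.952 -0.293  0.089]
 [ 0.097  0.012 -0.995]]
```

Call:
apply_moves(claw=[0.4, 0.4, 0.4, 0.4], linear=[[0.4, 0, 0.2], [0.4, 0, 0.3], [0.4, 0, 0.3], [0.3, 0, 0.3]], spin=[0, 0, 0, 0])

```text
time: 14.7
position: [588.0, 232.5, 74.9]
eef_rot: [0.803, 0.594, 0.042, 0.026]
wrist_force: [-1.8, 0.7, 6.0]
width: 0.609
```

```bash
python3 -c "
from h import *
W=np.array([578.2,211.9,0])
plan(W-3.5*U+np.array([0,0,77]),73,1,50)
snap('top','t24');crop('t24','t24c',60,110,260,240,4)"
```

```text
t 14.7 pos [588.  232.5  74.9] yaw,tilt [73.14  5.68] F [-1.8  0.7  6. ] T [-0.63  0.83  0.17] w 0.609 j [ 0.31  0.65  1.61 -0.03  0.79  0.63]
linear [[-2.59, -0.31, -0.33]] spin [0.1]
```

View pics/t24c.png

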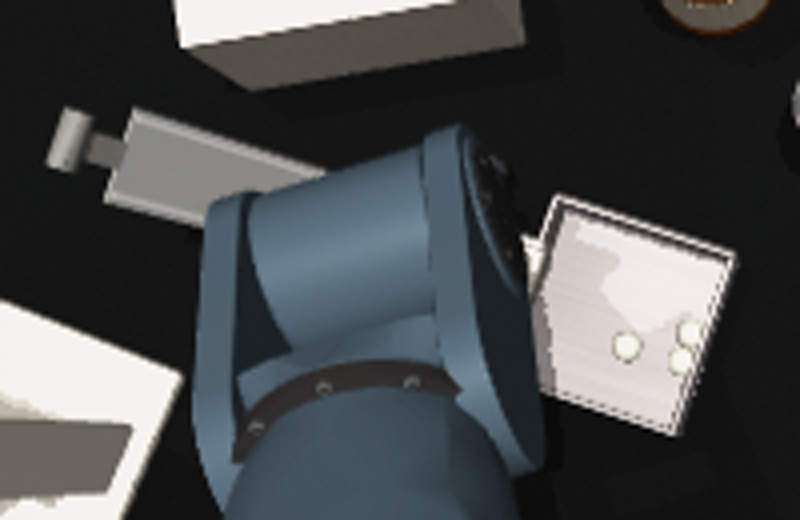

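Bar at crop (69,139) → px (77.2,144.8).

```bash
python3 -c "
from h import *
tiltest('t24',77.2,144.8)
s=robot.get_state();print(R.from_quat(s['eef_rot']).as_matrix().T.round(3))"
```

```text
bar [625.3 412.2 267.5] rel 189.5 167.7 perp 0.7 norm 253.00866598348054 theta 5.670285007620906
[[ 0.289  0.956  0.037]
 [ 0.952 -0.292  0.093]
 [ 0.099  0.008 -0.995]]
```

Call:
apply_moves(claw=[0.4, 0.4, 0.4], linear=[[0.3, 0, 0.3], [0.3, 0, 0.4], [0.2, 0, 0.4]], spin=[0, 0, 0])

```text
time: 15.05
position: [593.4, 240.3, 70.1]
eef_rot: [0.803, 0.594, 0.044, 0.027]
wrist_force: [-8.3, 7.9, 15.8]
width: 0.61
```

```bash
python3 -c "
from h import *
W=np.array([578.2,211.9,0])
plan(W-3.5*U+np.array([0,0,77]),73,1,50)
snap('top','t25');crop('t25','t25c',60,110,260,240,4)"
```

```text
t 15.05 pos [593.4 240.3  70.1] yaw,tilt [73.15  5.93] F [-8.3  7.9 15.8] T [ 0.69  2.18 -0.12] w 0.61 j [ 0.32  0.66  1.6  -0.04  0.78  0.64]
linear [[-3.48, -0.55, -0.88]] spin [0.2]
```

View pics/t25c.png

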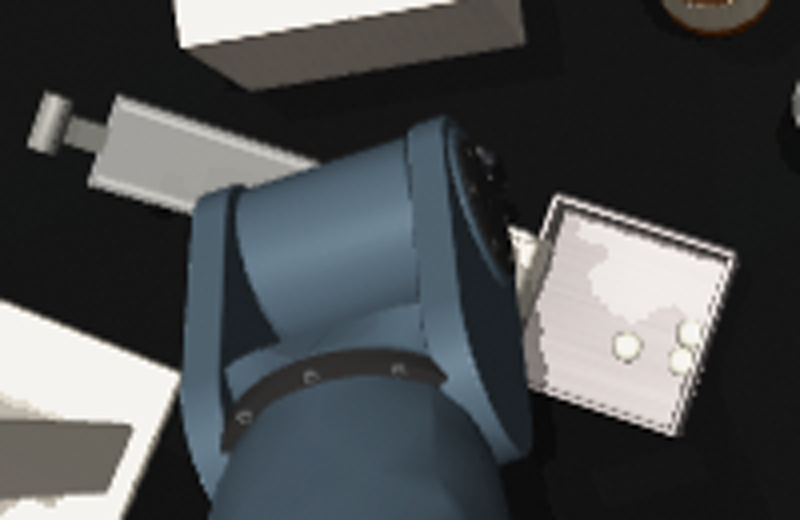

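```bash
python3 -c "
from h import *
tiltest('t25',72.4,140.5)
s=robot.get_state();print(R.from_quat(s['eef_rot']).as_matrix().T.round(3))"
```

```text
bar [642.2 443.9 227. ] rel 214.4 130.6 perp 2.1 norm 251.06484176548113 theta -4.495173752433246
[[ 0.29   0.956  0.038]
 [ 0.952 -0.292  0.097]
 [ 0.104  0.009 -0.995]]
```

Call:
apply_moves(claw=[0.4, 0.4, 0.4, 0.4, 0.4], linear=[[0, 0, 0], [0, -0.1, -1.0], [0, -0.2, -2.0], [0, -0.2, -2.5], [-1, 0, -1.5]], spin=[0, 0, 0, 0, 0], grip_force=80)

```text
time: 15.6
position: [577.6, 232.3, 140.6]
eef_rot: [0.802, 0.595, 0.043, 0.027]
wrist_force: [1.1, -0.8, -6.5]
width: 0.61
```

```bash
python3 -c "
from h import *
plan([519.5,-145.5,130],73,5,40)"
```

```text
t 15.6 pos [577.6 232.3 140.6] yaw,tilt [73.18  5.86] F [ 1.1 -0.8 -6.5] T [-0.38  0.25 -0.  ] w 0.61 j [ 0.32  0.54  1.61 -0.03  0.9   0.63]
linear [[-3.96, 0.56, 0.02], [-3.96, 0.58, 0.02], [-3.96, 0.58, 0.01], [-3.96, 0.58, 0.02], [-3.96, 0.58, 0.01]] spin [0.2, -0.0, -0.0, -0.0, -0.0]
```

Call:
apply_moves(claw=[0.4, 0.4, 0.4, 0.4, 0.4], linear=[[-3, 0.4, 0], [-4, 0.6, 0], [-4, 0.6, 0], [-4, 0.6, 0], [-4, 0.6, 0]], spin=[0.2, 0, 0, 0, 0])

```text
time: 16.1
position: [549.2, 40.4, 141.5]
eef_rot: [0.801, 0.595, 0.048, 0.029]
wrist_force: [2.0, -0.5, -7.1]
width: 0.609
```

```bash
python3 -c "
from h import *
plan([519.5,-145.5,120],73,5,40)"
```

```text
t 16.1 pos [549.2  40.4 141.5] yaw,tilt [73.35  6.45] F [ 2.  -0.5 -7.1] T [-0.32  0.25 -0.04] w 0.609 j [-0.02  0.42  1.81  0.02  0.8   0.26]
linear [[-3.96, 0.49, 0.34], [-3.95, 0.52, 0.34], [-3.95, 0.52, 0.33], [-3.95, 0.52, 0.34], [-2.92, 0.38, 0.25]] spin [0.4, -0.0, -0.0, -0.0, -0.0]
```

Call:
apply_moves(claw=[0.4, 0.4, 0.4, 0.4, 0.4], linear=[[-4, 0.5, 0.3], [-4, 0.5, 0.3], [-4, 0.5, 0.3], [-3.5, 0.5, 0.3], [-2, 0.3, 0.3]], spin=[0.3, 0, 0, 0, 0])

```text
time: 16.6
position: [520.5, -142.9, 124.7]
eef_rot: [0.803, 0.593, 0.05, 0.032]
wrist_force: [1.0, 1.2, -6.5]
width: 0.608
```

```bash
python3 -c "
from h import *
plan([519.5,-145.5,60],73,5,25)"
```

```text
t 16.6 pos [ 520.5 -142.9  124.7] yaw,tilt [72.98  6.85] F [ 1.   1.2 -6.5] T [-0.27  0.21  0.03] w 0.608 j [-0.38  0.43  1.85  0.08  0.76 -0.13]
linear [[-0.21, -0.29, 2.47], [-0.22, -0.28, 2.47], [-0.13, -0.17, 1.47], [0.0, 0.0, 0.0], [0.0, 0.0, 0.0]] spin [-0.0, -0.0, -0.0, -0.0, -0.0]
```

Call:
apply_moves(claw=[0.4, 0.4, 0.4, 0.4], linear=[[-0.2, -0.3, 2.2], [-0.2, -0.3, 2.2], [-0.1, -0.2, 1.5], [0, 0, 0.4]], spin=[0, 0, 0, 0])

```text
time: 17.0
position: [520.0, -149.9, 62.3]
eef_rot: [0.805, 0.59, 0.052, 0.035]
wrist_force: [0.0, 0.1, -6.1]
width: 0.61
```

```bash
python3 -c "
from h import *
plan([519.5,-145.5,40],73,3,25)
s=robot.get_state();print(R.from_quat(s['eef_rot']).as_matrix().T.round(3))
snap('side','s26');crop('s26','s26c',200,110,340,290,4)
snap('top','t26');crop('t26','t26c',235,140,365,240,6)"
```

```text
t 17.0 pos [ 520.  -149.9   62.3] yaw,tilt [72.69  7.22] F [ 0.   0.1 -6.1] T [-0.28  0.32 -0.01] w 0.61 j [-0.39  0.53  1.88  0.09  0.62 -0.16]
linear [[0.31, -0.44, 2.21], [0.0, 0.0, -0.0], [0.0, 0.0, -0.0]] spin [-0.3, -0.0, -0.0]
[[ 0.297  0.954  0.042]
 [ 0.946 -0.3    0.118]
 [ 0.126  0.004 -0.992]]
```

View pics/s26c.png

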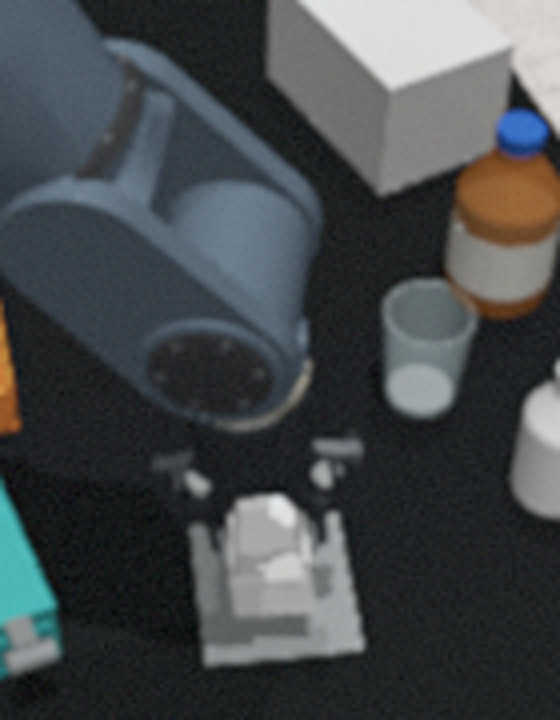

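View pics/t26c.png

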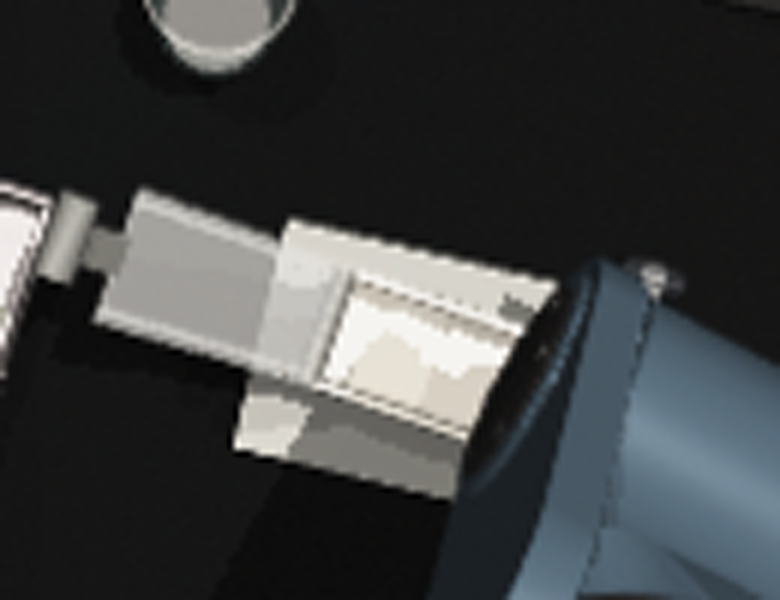

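Call:
apply_moves(claw=[0.4, 0.4, 0.4, 0.4], linear=[[0.2, -0.2, 1.0], [0.1, -0.2, 0.8], [0, -0.1, 0.5], [0, 0, 0.2]], spin=[-0.3, 0, 0, 0])

```text
time: 17.5
position: [521.6, -145.1, 38.7]
eef_rot: [0.802, 0.593, 0.054, 0.038]
wrist_force: [-0.7, 0.2, -7.2]
width: 0.608
```

```bash
python3 -c "
from h import *
plan([519.5,-145.5,32],73,1,25)"
```

```text
t 17.5 pos [ 521.6 -145.1   38.7] yaw,tilt [73.1   7.54] F [-0.7  0.2 -7.2] T [-0.3   0.26  0.05] w 0.608 j [-0.38  0.57  1.89  0.1   0.56 -0.16]
linear [[-0.12, -0.27, 0.64]] spin [0.1]
```

Call:
apply_moves(claw=[0.4, 0.4, 0.4], linear=[[0, -0.2, 0.3], [0, -0.1, 0.3], [0, -0.1, 0.3]], spin=[0, 0, 0], grip_force=25)

```text
time: 17.8
position: [521.6, -146.0, 31.7]
eef_rot: [0.802, 0.593, 0.055, 0.041]
wrist_force: [-2.6, -3.6, 4.1]
width: 0.61
```

```bash
python3 -c "
from h import *
plan([519.5,-145.5,32],73,1,25)
snap('side','s27');crop('s27','s27c',200,110,340,290,4)
snap('top','t27');crop('t27','t27c',235,140,365,240,6)"
```

```text
t 17.8 pos [ 521.6 -146.    31.7] yaw,tilt [73.09  7.92] F [-2.6 -3.6  4.1] T [0.02 0.46 0.13] w 0.61 j [-0.38  0.58  1.9   0.1   0.53 -0.17]
linear [[-0.01, -0.21, -0.06]] spin [0.1]
```

View pics/s27c.png

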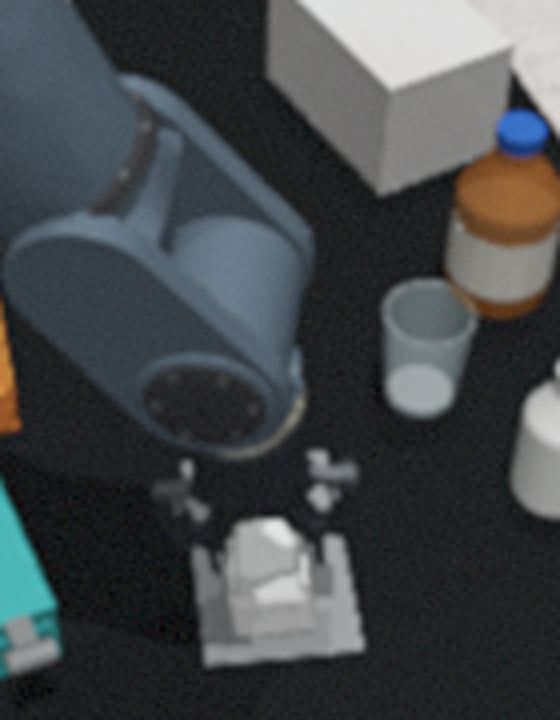

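View pics/t27c.png

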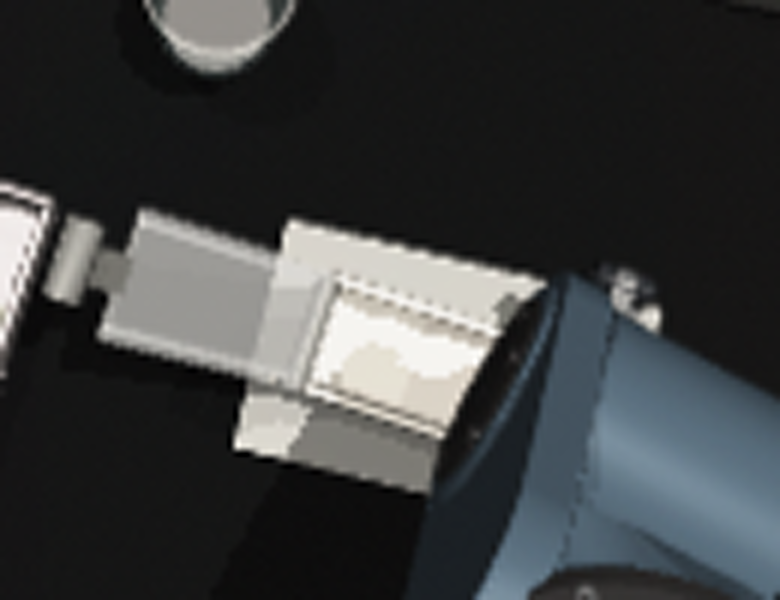

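Call:
apply_moves(claw=[0.4, 0.4], linear=[[0, -0.1, 0.3], [0, -0.1, 0.3]], spin=[0, 0], grip_force=20)

```text
time: 18.1
position: [521.7, -146.4, 30.9]
eef_rot: [0.802, 0.593, 0.056, 0.042]
wrist_force: [-19.9, 3.7, 57.6]
width: 0.609
```

```bash
python3 -c "
from h import *
plan([519.5,-145.5,32],73,1,25)
np.set_printoptions(precision=1,suppress=True)
d=np.load('pics/t27.npy')
for (u,v) in ((76,262),(300,393),(350,405),(400,420),(345,280),(430,307),(480,325)):
    uu,vv=235+u/6,140+v/6
    p=world('top',uu,vv,d[int(round(vv)),int(round(uu))]); print(u,v,p)
"
```

```text
t 18.1 pos [ 521.7 -146.4   30.9] yaw,tilt [73.06  8.09] F [-19.9   3.7  57.6] T [2.29 3.77 0.34] w 0.609 j [-0.38  0.59  1.9   0.1   0.53 -0.17]
linear [[0.03, -0.22, -0.14]] spin [0.1]
76 262 [560.4  54.4 203.7]
300 393 [522.  -42.7   1.5]
350 405 [517.1 -66.    1.6]
400 420 [508.9 -83.5  60. ]
345 280 [569.4 -57.7  64.3]
430 307 [558.8 -95.4  61.6]
480 325 [ 551.6 -117.7   60.4]
```

Call:
apply_moves(claw=[0.4, 0.1, -0.2, -0.6, -1], linear=[[0, 0, -0.1], [0, 0, 0], [0, 0, 0], [0, 0, 0], [0, 0, 0]], spin=[0, 0, 0, 0, 0])

```text
time: 18.6
position: [522.7, -146.8, 33.8]
eef_rot: [0.802, 0.592, 0.058, 0.044]
wrist_force: [-0.2, -0.3, 0.9]
width: 0.926
```

```bash
python3 -c "
from h import *
plan([500,-145.5,232],73,1,25)
snap('side','s28');crop('s28','s28c',200,110,340,290,4)
snap('top','t28');crop('t28','t28c',235,140,365,240,6)"
```

```text
t 18.6 pos [ 522.7 -146.8   33.8] yaw,tilt [73.03  8.31] F [-0.2 -0.3  0.9] T [-0.06  0.04 -0.  ] w 0.926 j [-0.39  0.58  1.9   0.1   0.53 -0.17]
linear [[0.03, 0.07, -2.5]] spin [0.0]
```

View pics/s28c.png

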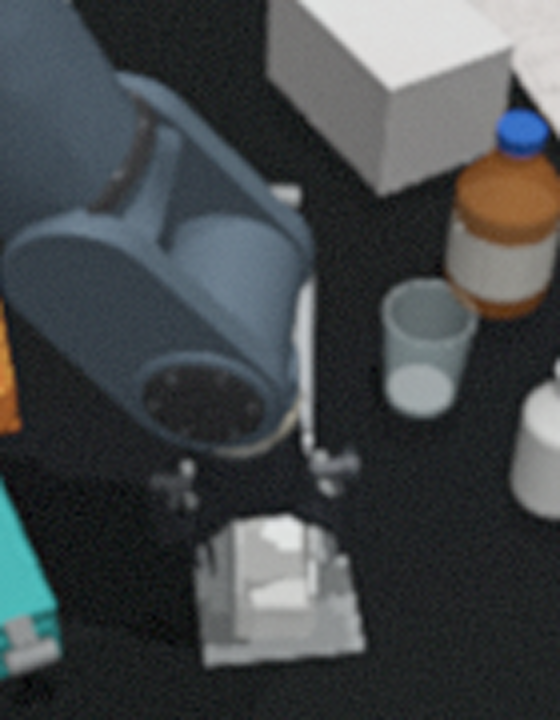

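View pics/t28c.png

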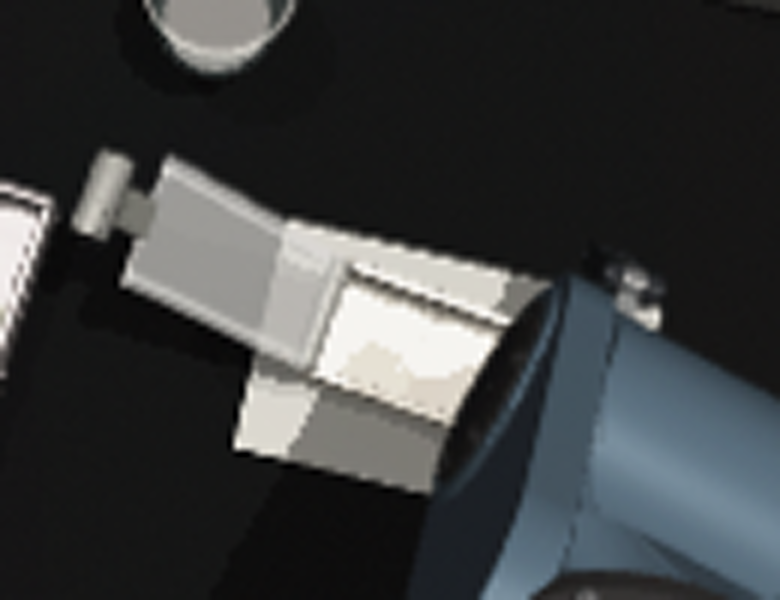

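Call:
apply_moves(claw=[-1, -1, -1, -1, -1], linear=[[0, 0.1, -1], [0, 0.1, -2.5], [0, 0, -4], [0, 0, -4.5], [-2, 0, -4]], spin=[0, 0, 0, 0, 0])

```text
time: 19.2
position: [493.5, -164.5, 194.8]
eef_rot: [0.802, 0.593, 0.055, 0.04]
wrist_force: [0.9, -0.9, 0.0]
width: 1.0
```

Call:
apply_moves(claw=[-1, -1, -1, -1, -1], linear=[[-4, 0, -2], [-4, -1, -1], [-4, -2, 0], [-4, -2, 0], [-2, -1, 0]], spin=[0, 0, 0, 0, 0])

```text
time: 19.7
position: [379.1, -325.5, 221.9]
eef_rot: [0.8, 0.595, 0.058, 0.049]
wrist_force: [-0.4, -0.4, 0.8]
width: 0.996
```

```bash
python3 -c "
from h import *
plan([500,-145.5,232],73,1,25)
snap('side','s29')
snap('top','t29');crop('t29','t29c',165,140,365,250,4)"
```

```text
t 19.7 pos [ 379.1 -325.5  221.9] yaw,tilt [73.38  8.74] F [-0.4 -0.4  0.8] T [0.03 0.08 0.04] w 0.996 j [-0.86  0.22  1.87  0.13  0.95 -0.64]
linear [[2.39, 0.74, 0.08]] spin [0.4]
```

View pics/s29.png

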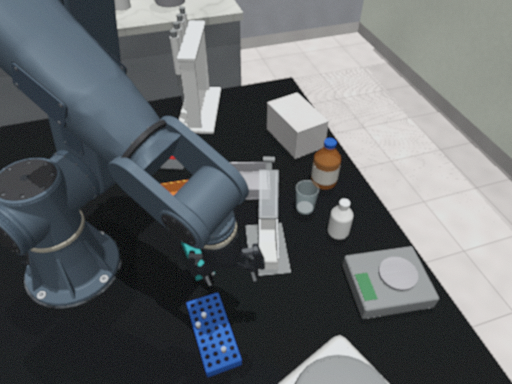

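View pics/t29c.png

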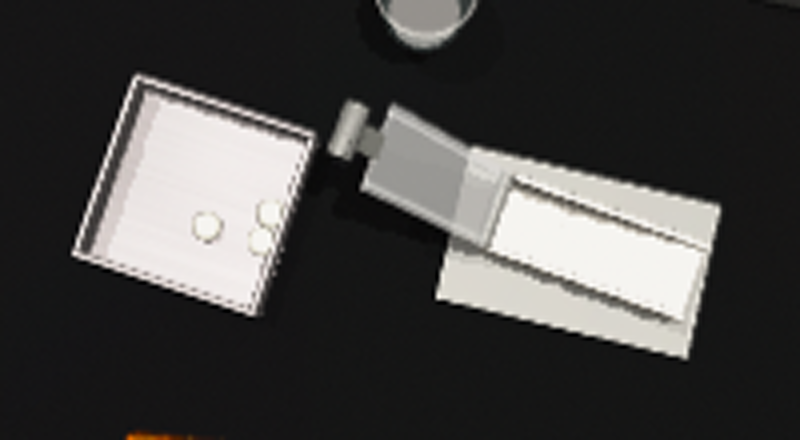

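Run:
```python
from h import *
np.set_printoptions(precision=1,suppress=True)
f=lambda u,v,z: cz('top',u,v,165,140,4,z)
m=np.array([533,-110,0]);a=np.radians(78.1);A=np.array([np.cos(a),np.sin(a),0]);B=np.array([-A[1],A[0],0])
for u,v in((712,248),(682,322)):
    p=f(u,v,58);print(p,'mat frame',(p-m)@A,(p-m)@B)
d0=np.load('pics/top0.npy');d=np.load('pics/t29.npy')
for uv in ((236,84),(270,131),(319,111),(380,285),(130,265)): print(uv,d0[uv[1],uv[0]],d[uv[1],uv[0]])
for u,v in((640,222),(560,275),(600,205),(660,315),(347,130)):
    uu,vv=165+(u+.5)/4-.5,140+(v+.5)/4-.5; print(world('top',uu,vv,d[int(round(vv)),int(round(uu))]))
a=cv2.imread('pics/top0.png').astype(int);b=cv2.imread('pics/t29.png').astype(int)
D=(abs(a-b).max(2)>60).astype(np.uint8); n,l,st,c=cv2.connectedComponentsWithStats(D)
print([tuple(s) for s in st[1:] if s[4]>15])
```

```text
[ 534.2 -191.1   58. ] mat frame -79.08928551466238 -17.902472266827747
[ 485. -172.   58.] mat frame -70.56558481071451 34.188432743115705
(236, 84) 911.9761 911.5273
(270, 131) 1045.0599 1044.4792
(319, 111) 947.52435 949.175
(380, 285) 1006.6966 1007.4029
(130, 265) 985.9332 984.61646
[ 550.  -143.4   58.1]
[513.5 -91.4  58. ]
[ 560.7 -117.1   55.9]
[ 489.2 -158.2   54.2]
[586.7  46.8 205.6]
[(np.int32(247), np.int32(165), np.int32(36), np.int32(33), np.int32(650)), (np.int32(279), np.int32(183), np.int32(9), np.int32(16), np.int32(26)), (np.int32(283), np.int32(184), np.int32(53), np.int32(19), np.int32(107)), (np.int32(335), np.int32(207), np.int32(17), np.int32(13), np.int32(127)), (np.int32(450), np.int32(256), np.int32(10), np.int32(15), np.int32(72)), (np.int32(352), np.int32(269), np.int32(41), np.int32(32), np.int32(760)), (np.int32(426), np.int32(270), np.int32(86), np.int32(114), np.int32(3492)), (np.int32(462), np.int32(284), np.int32(36), np.int32(24), np.int32(91)), (np.int32(411), np.int32(291), np.int32(13), np.int32(10), np.int32(87)), (np.int32(52), np.int32(341), np.int32(17), np.int32(17), np.int32(166)), (np.int32(252), np.int32(355), np.int32(39), np.int32(15), np.int32(238)), (np.int32(222), np.int32(363), np.int32(18), np.int32(21), np.int32(168)), (np.int32(31), np.int32(368), np.int32(8), np.int32(7), np.int32(39)), (np.int32(450), np.int32(379), np.int32(19), np.int32(5), np.int32(60))]
```

```bash
python3 -c "
from h import *
print(robot.hand_in())"
```

```text
the job is handed in; nothing more can be done
None
```

I handed the job in at 19.8 s. The box stands empty on its grey mat with the lid back, and all three balls are in the steel tray.

- **Lid:** I swung it by its bar to about 2.08 rad, past the catch. When I let go it went to the stop and stayed there.
- **Pouring:** The moves cannot tilt the tool. I lifted the box level near the lip and pressed its underside on the tray's left wall so that it turned between the pads. It reached about 33° lip-down, with the lip inside the tray about 4 cm above its floor, and the balls rolled out. I then pressed it back level on the same wall, set it on the mat and let go.

**Last checks:**
- The top view shows three balls in the tray and an empty box.
- The rim is 58 mm high, which is the mat plus the box height, so the box stands flat.
- The lid bar stands at about 198 mm, as it should with the lid at its stop.
- The lip end lies within the mat.
- Depth readings on the amber bottle, white bottle, beaker and tube rack match the start to within 2 mm. The image differences at the tube rack come from the arm being over it.
- The gripper is clear at 222 mm height.

**Not as planned:**
- **First touch on the tray wall:** it came harder than intended, at about 84 N at the wrist against the 120 N limit.
- **Setting down:** seating the box on the mat peaked at about 61 N.
- **Tool tilt:** the tool leaned to about 8° by the end from pressing, so the box settled a few millimetres onto the mat when I let go.

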